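# Load test coupons into the earthed holder before a spray run

## Robot

A 6-joint arm with a two-finger parallel gripper is mounted at the origin on the work surface. World frame = base frame: x ahead of the robot, y to its left, z up, the work surface at z = 0. Lengths are in m, angles in rad, forces in N, time in s.
With the tool pointing down it reaches from about 0.35 to 0.875 m from the base axis. Payload 15.5 kg.
Tool frame: the origin (TCP) lies midway between the tips of the shut fingers; the grasp point (between the pads) lies 19 mm behind it; y points along the fingers, x is the direction in which the jaws open and shut, and the axes are right-handed (so a half turn about y gives the same grasp; the last joint's range is limited). The gripper opens to 85 mm and grips with 20 to 120 N. Pads are 22 mm wide; open, the fingers measure 114 mm over their backs; the gripper's body (76 mm by 85 mm) begins 54 mm behind the grasp point. The pads swing forward as they close: fully open they stand 13 mm farther back than shut.
Start: joints at [1.054, 0.494, 1.345, -0, 1.302, -0.096], TCP at [0.256, 0.57, 0.231] pointing down, gripper open.
Joint ranges: [-2.91, 2.91], [-0.82, 2.16], [0.22, 2.67], [-1.22, 4.37], [0.12, 2.79], [-3.08, 3.08]. Speed limits (rad/s): [1.89, 1.89, 2.57, 3.01, 3.01, 3.01].

## Interface

Orientations are given as a 3x3 rotation matrix whose columns are the frame's x, y, z axes.
In Python, from plant import ctrl gives the robot as it stands. The module is installed in compiled form; this text tells all that it offers.
- The arm moves only by the tool send_rows, never from a script. Its argument "deltas" is a list of rows, each an object with "grip": the gripper command: -1 is fully open, 1 is shut, values between are in proportion; "dp": the shift along the tool's x, y, z in m, a list of three; "rotation": the turn, a rotation vector about the tool's x, y, z in rad, a list of three. In form: [{"grip": grip, "dp": [x, y, z], "rotation": [ax, ay, az]}, ...]. A call has 1 to 10 rows; each row is the pose to reach, as a shift and turn from the pose commanded when the call began, along the tool's axes at that moment; what a row does not reach only later rows make up. A row lasts 1/8 s, in which the tool goes at most 62.5 mm and 10.7 degrees, less where a joint would pass 70% of its speed; a pose out of reach is approached as far as the arm can. A call with a gripper value outside its range is refused whole. The fingers move at their own pace and stop on an object; the grip force is fixed at half the most. Time passes only in rows, so rows that repeat a pose let the fingers close. It gives the time, the measured TCP pose, the force and the opening at its end, in the units of the state.
- ctrl.get_state(): the state, without advancing time (a new reading comes with each control period).
- ctrl.grab_frame(name): name is "scene" or "top" or "wrist"; returns a dict with "image" (480x640x3 uint8, red, green, blue), "fx", "fy", "cx", "cy" (pixels), "R" (3x3) and "t" (3): a world point X has camera coordinates R X + t; the wrist camera has in their place "T_tool_cam" (4x4, takes a point from camera to tool coordinates, whose origin is the TCP and whose axes are the tool frame's). Camera axes: x right, y down, z forward; pixel columns grow to the right and rows downward; lengths in m; the calibration is good to about 2 mm. A picture is of the moment at which its call begins: read the wrist's pose just before it. There is no depth.
- ctrl.hand_in(): hands the job in, once; it reports no verdict.
The state is a dict: "t": time; "joints": joint angles; "qvel": joint speeds; "joint_torque": joint torques, N m; "tool_pos": TCP position; "eef_rot": TCP orientation; "ft_force": force on the tool from outside, world axes, zero at the start; "wrist_torque": the same for the moment, N m; "opening": opening from 0.0 (shut) to 1.0 (fully open).
Only numpy, scipy, OpenCV 4.12 (cv2) and the standard library are available. Lean on these libraries where they do the work, as an engineer would, in place of code of your own. Each camera call takes 0.05 s, during which the arm holds its last target. There are 200 camera calls.

## Task

Two coupon holders stand on the spray table, and the spring earth finger of one has gone slack: before loading anything, press the free tips gently down to their stops to find the firm one, then prove its gap by sliding the gauge blade in between finger and stud up to the shoulder, and put the gauge back on its mat. Then load every steel coupon lying out into the holder with the firm finger, one to a nest, any nest: lay it flat on the open front of the plate and slide it back under the mask until it drops fully into the nest. Leave the other holder empty and the things around undisturbed.

Things in the scene. Friction and masses are not known exactly. Their poses are not given: they have to be found in the camera images.
- holder_1: One of two identical fixed coupon holders, either side: aluminium plate 100 mm (its x) by 252 (its y), 10 thick; origin under its centre, z up. In its top four round flat nests 44 mm across, 3 mm deep (floor 7 mm above the table), centres at x = +10, y = -98, -48, +2, +52 mm. From x = -50 to -12 open flat plate. At the +y end (y = +112) the spring finger, its clamp block 32 mm high.
- holder_1_mask (a point): Middle of the front lower edge of this holder's steel mask angle, at x = +18, y = -23, z = +19 mm in the holder. The flange, 4 mm thick, 206 long, 9 mm above the plate, covers the back of all four nests from here to its upright web at x = +33, so a coupon cannot be lowered straight in: it is laid in front and slid towards +x under the flange until it drops.
- finger_1 (a joint): Bending of holder_1's spring earth finger, rad: 0 free, 0.18 with its tip at the stop stud. Bronze leaf 60 mm long, 18 wide, 2 thick, clamped at its back end, free tip to the holder's -x; springs back. A sound finger pushes back with about 7 N at its stop, a tired one about 1.5 N (in proportion before it). They look alike; exactly one of the two is sound.
- finger_1_tip (a point): Where to press the finger of holder_1: top face, 54 mm from the clamp, above the stop stud (10 mm across); 28 mm above the table, 10 mm lower at the stop. The leaf's free end is 6 mm farther to the holder's -x. Gap: leaf underside 26 mm, stud top 16 mm above the table; the gauge goes in level from the front along +x until its shoulder meets the leaf's end.
- holder_2: One of two identical fixed coupon holders, either side: aluminium plate 100 mm (its x) by 252 (its y), 10 thick; origin under its centre, z up. In its top four round flat nests 44 mm across, 3 mm deep (floor 7 mm above the table), centres at x = +10, y = -98, -48, +2, +52 mm. From x = -50 to -12 open flat plate. At the +y end (y = +112) the spring finger, its clamp block 32 mm high.
- holder_2_mask (a point): Middle of the front lower edge of this holder's steel mask angle, at x = +18, y = -23, z = +19 mm in the holder. The flange, 4 mm thick, 206 long, 9 mm above the plate, covers the back of all four nests from here to its upright web at x = +33, so a coupon cannot be lowered straight in: it is laid in front and slid towards +x under the flange until it drops.
- finger_2 (a joint): Bending of holder_2's spring earth finger, rad: 0 free, 0.18 with its tip at the stop stud. Bronze leaf 60 mm long, 18 wide, 2 thick, clamped at its back end, free tip to the holder's -x; springs back. A sound finger pushes back with about 7 N at its stop, a tired one about 1.5 N (in proportion before it). They look alike; exactly one of the two is sound.
- finger_2_tip (a point): Where to press the finger of holder_2: top face, 54 mm from the clamp, above the stop stud (10 mm across); 28 mm above the table, 10 mm lower at the stop. The leaf's free end is 6 mm farther to the holder's -x. Gap: leaf underside 26 mm, stud top 16 mm above the table; the gauge goes in level from the front along +x until its shoulder meets the leaf's end.
- coupon_0: Round flat steel test coupon, 40 mm across, 6 mm thick, 58 g; origin at the centre of its underside, z its axis. Starts flat on the table in front of the holders; may be absent. Lying on the plate its underside is 10 mm above the table, home in a nest 7 mm (its top 3 mm proud of the plate).
- coupon_1: Round flat steel test coupon, 40 mm across, 6 mm thick, 58 g; origin at the centre of its underside, z its axis. Starts flat on the table in front of the holders; may be absent. Lying on the plate its underside is 10 mm above the table, home in a nest 7 mm (its top 3 mm proud of the plate).
- coupon_2: Round flat steel test coupon, 40 mm across, 6 mm thick, 58 g; origin at the centre of its underside, z its axis. Starts flat on the table in front of the holders; may be absent. Lying on the plate its underside is 10 mm above the table, home in a nest 7 mm (its top 3 mm proud of the plate).
- coupon_3: Round flat steel test coupon, 40 mm across, 6 mm thick, 58 g; origin at the centre of its underside, z its axis. Starts flat on the table in front of the holders; may be absent. Lying on the plate its underside is 10 mm above the table, home in a nest 7 mm (its top 3 mm proud of the plate).
- gauge: Gap gauge: flat steel blade 35 mm long (along its +x), 14 wide, 6 thick, ending in the square shoulder of a black grip 40 mm long (-x), 24 wide, 28 high; undersides level; 70 g. Origin on the underside below the shoulder; z up. Starts lying on its mat. A good grip is 22 mm behind the shoulder, closing along its y. It lies level when slid in.
- gauge_tip (a point): Middle of the end of the gauge's blade: 35 mm ahead of the shoulder, 3 mm above the underside.
- gauge_mat: Grey rubber mat fixed to the table, 110 mm (x) by 90 mm (y), 3 mm thick; origin under its centre.
- cover_1: Bystander: white plastic enclosure cover 150 x 100 x 28 mm with a slatted top; origin at the centre of its underside.
- cover_2: Bystander: a second such cover, 150 x 100 x 28 mm.
- jar: Bystander: small capped glass sample jar, 40 mm across, 40 mm high, standing among the coupons; origin under its centre.
- tape: Bystander: roll of tape lying flat, 92 mm across, 24 mm high.
- spatula: Bystander: paint spatula 200 mm long lying on the table.
- mixcup: Bystander: small white mixing cup, 60 mm across, 55 mm high.
- aircap: Bystander: spray gun's air cap, 34 mm across, 18 mm high.
Not all that is in view belongs to the job. What is shaped like the coupon_0 but turquoise is not meant.

How it is judged:
By the outcome, as a careful person would: the job done as asked, in the order asked, and still so for the second after the job is handed in, with the robot touching nothing.
Of coupon_0, coupon_1, coupon_2, coupon_3 only 3 to 4 are there at a start; the rules pass over those that are not, and their reading is None.
At some moment in a run one of coupon_0, coupon_1, coupon_2, coupon_3 may be knocked a few centimetres aside while the robot is not near it.
Once in a run the grip may slacken for a moment while it holds something.
It also fails if it takes over 210 s, if anything falls off the work surface, if the arm or the gripper's body presses on something with over 40 N, if the wrist force passes 120 N, or if a joint passes its speed limit or range.

## Working session

There is one attempt and no reset: what is moved stays moved. The work goes in short steps, Python scripts to look and compute and a tool call to move; the robot and the scene stay as the last step left them, time stands still between calls to the robot, and variables do not carry over. Pictures are saved under pics/ and viewed, about 12 in all and at most 16, crops included, and the job is handed in when it is done.

Besides the shell and the picture viewer there is one more tool, called in YAML: its name, and indented under it one key for each argument. send_rows: Moves the arm, as the interface text tells. Its arguments: {"type":"object","properties":{"deltas":{"type":"array"}},"required":["deltas"]}

```bash
mkdir -p pics; cat > h.py <<'E'
import numpy as np, cv2
from plant import ctrl
def snap(name,fn=None):
    s=ctrl.get_state(); f=ctrl.grab_frame(name)
    if fn: cv2.imwrite(f'pics/{fn}.png',f['image'][:,:,::-1])
    if name=='wrist':
        T=np.array(f['T_tool_cam']); R=np.array(s['eef_rot']); p=np.array(s['tool_pos'])
        f['C']=R@T[:3,3]+p; f['Rwc']=R@T[:3,:3]
    else:
        R=np.array(f['R']); f['C']=-R.T@np.array(f['t']); f['Rwc']=R.T
    return f
def cast(f,u,v,z):
    d=f['Rwc']@np.array([(u-f['cx'])/f['fx'],(v-f['cy'])/f['fy'],1]); C=f['C']
    return C+d*(z-C[2])/d[2]
def proj(f,X):
    c=f['Rwc'].T@(np.array(X)-f['C']); return c[:2]/c[2]*[f['fx'],f['fy']]+[f['cx'],f['cy']]
E
python3 - <<'E'
from h import *
for n in ('top','scene','wrist'):
    f=snap(n,n+'0'); print(n,f['C'],f['fx'],f['cx'],f['cy']); 
    np.savez(f'{n}0.npz',**{k:f[k] for k in ('image','fx','fy','cx','cy','C','Rwc')})
print(ctrl.get_state())
E
```

```text
top [0.21746369 0.00233426 1.51600331] 583.1789118592053 318.7023606660774 240.63054168335128
scene [ 1.5247671  -0.05017998  0.82978865] 505.5953151368758 324.56836198530175 241.47195244007148
wrist [0.18562622 0.60193746 0.37313975] 331.1126118960813 318.62774764828987 238.17817347393685
{'t': 0.15, 'joints': array([ 1.05349820e+00,  4.94042518e-01,  1.34599962e+00, -2.02181927e-05,
        1.30249268e+00, -9.54714264e-02]), 'qvel': array([ 0.00046559, -0.00019237, -0.00164181,  0.00194067, -0.0010745 ,
       -0.00034216]), 'joint_torque': array([ 1.63281744e-03, -8.82541609e+01, -3.84071767e+01, -1.43644347e-04,
        7.24438942e-03, -2.49192232e-05]), 'tool_pos': array([0.25573887, 0.56997357, 0.23083228]), 'eef_rot': array([[ 4.09422603e-01, -4.48984155e-04, -9.12344743e-01],
       [ 9.12344370e-01, -8.28524567e-04,  4.09422843e-01],
       [-9.39724402e-04, -9.99999556e-01,  7.04114815e-05]]), 'ft_force': array([ 0.36398807, -0.3438101 , -0.22849795]), 'wrist_torque': array([ 0.04959792, -0.01451172,  0.00077215]), 'opening': 1.0011218396531383}
```

View pics/top0.png

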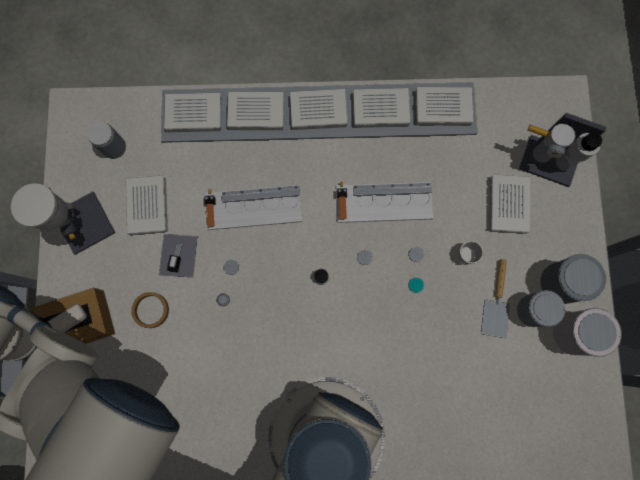

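View pics/scene0.png

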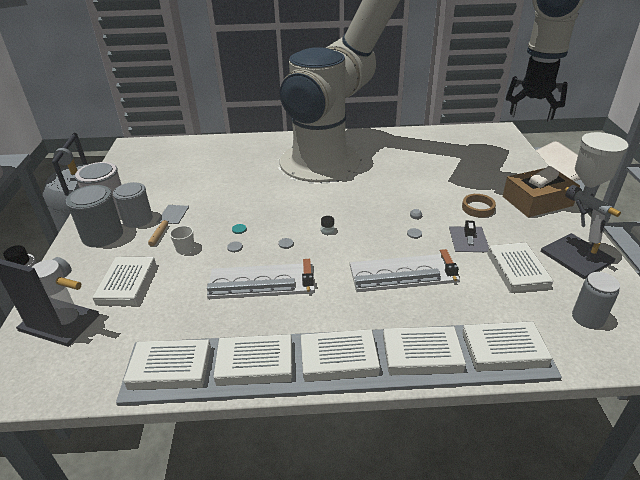

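The top view shows grey discs at (231,267), (365,257) and (416,254), which look like coupons. What could be mistaken for one: the ringed disc at (223,299), probably the air cap; the turquoise disc at (416,285), the decoy; and the jar at (320,276). The gauge is at (177,260) on its mat. The holders are at about (255,207) and (385,202), with their orange fingers at the left ends. Next is a close crop to check the choice.

```bash
cat > m.py <<'E'
from h import *
f=dict(np.load('top0.npz')); im=f['image']
c=im[170:320,140:450]; cv2.imwrite('pics/crop1.png',cv2.resize(c,None,fx=2.5,fy=2.5,interpolation=cv2.INTER_CUBIC)[:,:,::-1])
for n,u,v,z in [('c',231,267,.006),('c',365,257,.006),('c',416,254.5,.006),('cap',223,299,.018),('teal',416,285,.006),('jar',320,276,.04),('gaugegrip',174,264,.03),('gtip',180,246,.009),('tip1',210,226,.028),('tip2',342,218,.028)]:
    print(n,cast(f,u,v,z)[:2].round(3))
hsv=cv2.cvtColor(im,cv2.COLOR_RGB2HSV)
m=cv2.inRange(hsv,(3,130,60),(20,255,255)); 
n,l,s,ce=cv2.connectedComponentsWithStats(m)
for i in range(1,n):
    if s[i,4]>40: 
        r=cv2.minAreaRect(np.argwhere(l==i)[:,::-1].astype(np.float32)); print(s[i],r)
m=cv2.inRange(im[180:235,200:440],(165,165,165),(255,255,255))
E
python3 m.py
```

```text
c [0.431 0.237]
c [ 0.449 -0.114]
c [ 0.453 -0.248]
cap [0.347 0.255]
teal [ 0.373 -0.244]
jar [0.398 0.005]
gaugegrip [0.439 0.38 ]
gtip [0.489 0.37 ]
tip1 [0.537 0.289]
tip2 [ 0.55  -0.056]
[339 196   7  23 133] ((342.0, 207.0), (22.0, 6.0), 90.0)
[207 204   7  22 126] ((210.0, 214.5), (21.0, 6.0), 90.0)
[ 57 289  49  45 732] ((82.40050506591797, 315.76824951171875), (45.872344970703125, 38.94632339477539), 72.47443389892578)
[132 293  36  34 233] ((149.50001525878906, 310.0000305175781), (33.23401641845703, 34.64822769165039), 45.0)
```

View pics/crop1.png

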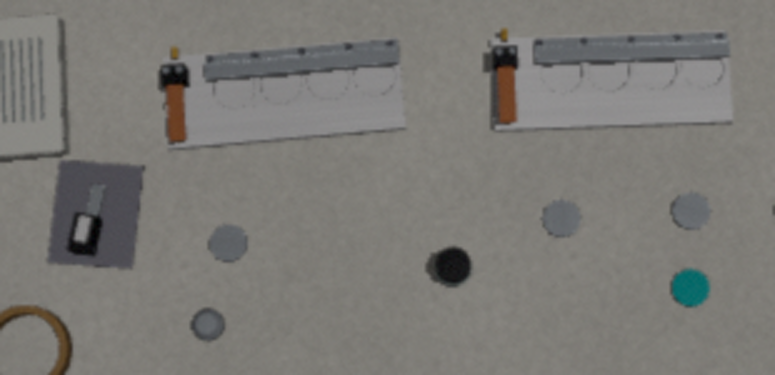

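The crop confirms three steel coupons. The ringed, smaller disc is the air cap and the turquoise one is the decoy. The gauge's blade points up and slightly right in the picture. I'll go to finger 1 (the left holder) for a close look.

```bash
cat >> h.py <<'E'
def go(x,y,z,yaw):
    "print tool-frame delta to TCP target, jaw-axis yaw in deg"
    s=ctrl.get_state(); R=np.array(s['eef_rot']); p=np.array(s['tool_pos'])
    from scipy.spatial.transform import Rotation as Ro
    a=np.radians(yaw); X=np.array([np.cos(a),np.sin(a),0]); Y=np.array([0,0,-1.]); Rt=np.stack([X,Y,np.cross(X,Y)],1)
    print('dp',(R.T@(np.array([x,y,z])-p)).round(4),'rot',Ro.from_matrix(R.T@Rt).as_rotvec().round(4))
E
python3 -c "
from h import *
go(.543,.289,.13,95.3)"
```

```text
dp [-0.1386  0.1009 -0.3771] rot [-3.000e-04 -5.143e-01 -9.000e-04]
```

send_rows:
  deltas:
    - {"grip":1,"dp":[-0.1386,0.1009,-0.3771],"rotation":[0,-0.514,-0.001]}
    - {"grip":1,"dp":[-0.1386,0.1009,-0.3771],"rotation":[0,-0.514,-0.001]}
    - {"grip":1,"dp":[-0.1386,0.1009,-0.3771],"rotation":[0,-0.514,-0.001]}
    - {"grip":1,"dp":[-0.1386,0.1009,-0.3771],"rotation":[0,-0.514,-0.001]}
    - {"grip":1,"dp":[-0.1386,0.1009,-0.3771],"rotation":[0,-0.514,-0.001]}
    - {"grip":1,"dp":[-0.1386,0.1009,-0.3771],"rotation":[0,-0.514,-0.001]}
    - {"grip":1,"dp":[-0.1386,0.1009,-0.3771],"rotation":[0,-0.514,-0.001]}
    - {"grip":1,"dp":[-0.1386,0.1009,-0.3771],"rotation":[0,-0.514,-0.001]}
    - {"grip":1,"dp":[-0.1386,0.1009,-0.3771],"rotation":[0,-0.514,-0.001]}
    - {"grip":1,"dp":[-0.1386,0.1009,-0.3771],"rotation":[0,-0.514,-0.001]}

```text
t: 1.4
tool_pos: [0.5425, 0.2902, 0.1306]
eef_rot: [[-0.093, 0.0, -0.996], [0.996, 0.001, -0.093], [0.001, -1.0, -0.0]]
ft_force: [0.2, 0.5, -0.1]
opening: -0.002
```

```bash
python3 -c "
from h import *
f=snap('wrist','w1'); np.savez('w1.npz',**{k:f[k] for k in ('image','fx','fy','cx','cy','C','Rwc')})
print(f['C'],f['Rwc'])
print(ctrl.get_state()['ft_force'])
"
```

```text
[0.4659543  0.28348306 0.27298504] [[-0.09417733  0.95016518  0.29718137]
 [ 0.99555336  0.08927394  0.03006099]
 [ 0.00203235  0.29869097 -0.95434772]]
[-0.64312102  0.40855927  0.690756  ]
```

View pics/w1.png

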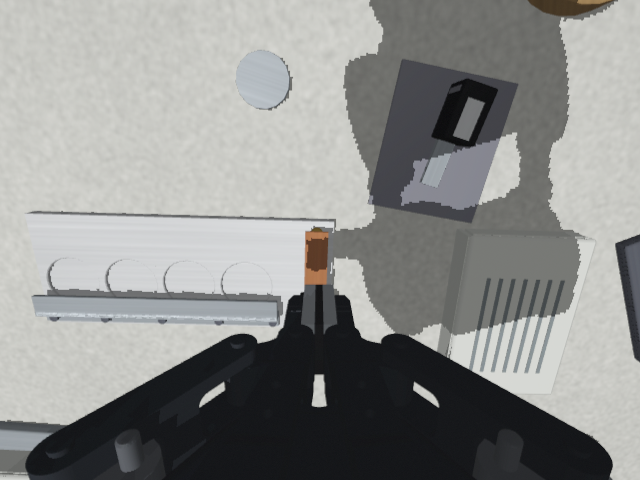

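The wrist view, with v increasing along world +x and u along +y, shows: the leaf of holder 1 with its free end at about (316,232), the plate's front corners at (27,213) and (335,219), a coupon at (263,79), and the gauge with its blade end at about (430,186) and its grip at (465,112).

```bash
cat > hold.py <<'E'
from h import *
def leaf(f,near=None):
    hsv=cv2.cvtColor(f['image'],cv2.COLOR_RGB2HSV)
    m=cv2.inRange(hsv,(3,110,40),(20,255,255)); n,l,s,ce=cv2.connectedComponentsWithStats(m)
    i=min([i for i in range(1,n) if s[i,4]>200],key=lambda i:np.hypot(*(ce[i]-[317,255])))
    x,y,w,h,a=s[i]; rows=[(np.argwhere(l[v]==i).min(),np.argwhere(l[v]==i).max()) for v in range(y,y+h)]
    return x,y,w,h,rows
if __name__=='__main__':
    f=dict(np.load('w1.npz')); x,y,w,h,rows=leaf(f); print(x,y,w,h,rows[:8],rows[-3:])
    A=cast(f,27,213,.01);B=cast(f,334.5,219.5,.01); print('front corners',A,B,np.linalg.norm(A-B))
    d=(B-A)/np.linalg.norm(B-A); print('yaw',np.degrees(np.arctan2(-d[0],d[1])))
    e=cast(f,x+w/2-.5,y+1,.028); print('leaf end',e)
    hx=np.array([d[1],-d[0],0]); O=(A+B)/2+hx*.05; O[2]=0; print('O',O,'leaf end in holder',(e-O)@hx,(e-O)@d)
    print('mask front edge pts',[proj(f,O+hx*.018+d*yy+np.array([0,0,.023])) for yy in (-.126,.08)])
    print('nest ctr px',[proj(f,O+hx*.01+d*yy/1000+np.array([0,0,.01])).round(1) for yy in (-98,-48,2,52)])
    hsv=cv2.cvtColor(f['image'],cv2.COLOR_RGB2HSV)
    print('gauge tip',cast(f,429.5,186,.009),'gripback/front px->',cast(f,471,80,.031),cast(f,456,143,.031))
    print('coupon',cast(f,263,79,.006))
E
python3 hold.py; python3 -c "
import cv2;i=cv2.imread('pics/w1.png');cv2.imwrite('pics/c2.png',cv2.hconcat([cv2.resize(i[50:230,360:530],(510,540),interpolation=cv2.INTER_CUBIC),cv2.resize(i[200:340,260:350],(284,442),interpolation=cv2.INTER_CUBIC)[:540] if 0 else cv2.copyMakeBorder(cv2.resize(i[200:340,260:350],(288,448),interpolation=cv2.INTER_CUBIC),0,92,0,0,cv2.BORDER_CONSTANT)]))"
```

```text
305 230 23 55 [(np.int64(312), np.int64(320)), (np.int64(311), np.int64(321)), (np.int64(306), np.int64(327)), (np.int64(306), np.int64(327)), (np.int64(306), np.int64(327)), (np.int64(306), np.int64(327)), (np.int64(306), np.int64(327)), (np.int64(306), np.int64(327))] [(np.int64(305), np.int64(325)), (np.int64(305), np.int64(325)), (np.int64(315), np.int64(322))]
front corners [0.54867062 0.05415892 0.01      ] [0.53069662 0.30318406 0.01      ] 0.24967295613322735
yaw 4.128305541616686
leaf end [0.53666514 0.28863978 0.028     ]
O [0.58955389 0.182271   0.        ] leaf end in holder -0.04509400881977811 0.10990025748525323
mask front edge pts [array([ 32.142795 , 296.0186198]), array([278.9747694 , 300.70914715])]
nest ctr px [array([ 74.9, 281.3]), array([132.9, 282.4]), array([190.7, 283.6]), array([248.3, 284.7])]
gauge tip [0.49653165 0.37563877 0.009     ] gripback/front px-> [0.42178564 0.38184645 0.031     ] [0.46245837 0.38067053 0.031     ]
coupon [0.43100318 0.23969905 0.006     ]
```

View pics/c2.png

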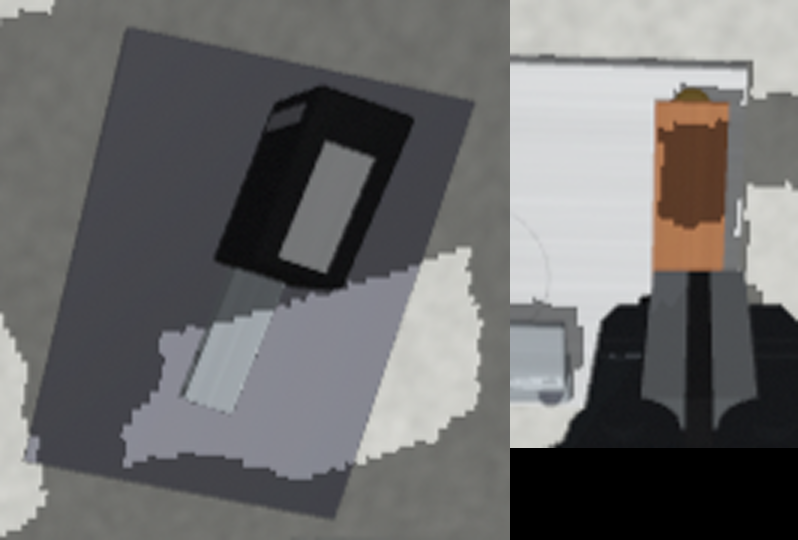

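send_rows:
  deltas:
    - {"grip":1,"dp":[-0.001,0.05,0.008],"rotation":[0,0,0]}
    - {"grip":1,"dp":[-0.001,0.085,0.008],"rotation":[0,0,0]}
    - {"grip":1,"dp":[-0.001,0.0966,0.008],"rotation":[0,0,0]}
    - {"grip":1,"dp":[-0.001,0.0966,0.008],"rotation":[0,0,0]}
    - {"grip":1,"dp":[-0.001,0.0966,0.008],"rotation":[0,0,0]}

```text
t: 2.08
tool_pos: [0.5361, 0.2883, 0.0352]
eef_rot: [[-0.092, 0.002, -0.996], [0.996, 0.002, -0.092], [0.002, -1.0, -0.002]]
ft_force: [0.5, 0.9, 0.5]
opening: -0.005
```

send_rows:
  deltas:
    - {"grip":1,"dp":[0,0.006,0],"rotation":[0,0,0]}
    - {"grip":1,"dp":[0,0.01,0],"rotation":[0,0,0]}
    - {"grip":1,"dp":[0,0.01,0],"rotation":[0,0,0]}
    - {"grip":1,"dp":[0,0.01,0],"rotation":[0,0,0]}

```text
t: 2.58
tool_pos: [0.5353, 0.2877, 0.0238]
eef_rot: [[-0.092, -0.0, -0.996], [0.996, 0.001, -0.092], [0.001, -1.0, -0.0]]
ft_force: [0.3, 1.1, 1.1]
opening: -0.001
```

send_rows:
  deltas:
    - {"grip":1,"dp":[0,0.003,0],"rotation":[0,0,0]}
    - {"grip":1,"dp":[0,0.004,0],"rotation":[0,0,0]}
    - {"grip":1,"dp":[0,0.004,0],"rotation":[0,0,0]}
    - {"grip":1,"dp":[0,0.004,0],"rotation":[0,0,0]}

```text
t: 3.08
tool_pos: [0.5354, 0.2878, 0.0198]
eef_rot: [[-0.092, 0.0, -0.996], [0.996, 0.001, -0.092], [0.001, -1.0, -0.0]]
ft_force: [0.8, -0.1, 1.1]
opening: 0.001
```

send_rows:
  deltas:
    - {"grip":1,"dp":[0,0.001,0],"rotation":[0,0,0]}
    - {"grip":1,"dp":[0,0.001,0],"rotation":[0,0,0]}
    - {"grip":1,"dp":[0,0.001,0],"rotation":[0,0,0]}

```text
t: 3.45
tool_pos: [0.5353, 0.2878, 0.0188]
eef_rot: [[-0.092, 0.0, -0.996], [0.996, 0.001, -0.092], [0.001, -1.0, -0.0]]
ft_force: [0.6, -0.2, 1.4]
opening: -0.004
```

send_rows:
  deltas:
    - {"grip":1,"dp":[0,0.001,0],"rotation":[0,0,0]}
    - {"grip":1,"dp":[0,0.001,0],"rotation":[0,0,0]}
    - {"grip":1,"dp":[0,0.001,0],"rotation":[0,0,0]}

```text
t: 3.82
tool_pos: [0.5354, 0.2878, 0.0178]
eef_rot: [[-0.092, 0.0, -0.996], [0.996, 0.001, -0.092], [0.001, -1.0, -0.0]]
ft_force: [0.9, 0.5, 2.0]
opening: 0.002
```

send_rows:
  deltas:
    - {"grip":1,"dp":[0,0.001,0],"rotation":[0,0,0]}
    - {"grip":1,"dp":[0,0.001,0],"rotation":[0,0,0]}
    - {"grip":1,"dp":[0,0.001,0],"rotation":[0,0,0]}

```text
t: 4.2
tool_pos: [0.5356, 0.2879, 0.0172]
eef_rot: [[-0.092, 0.001, -0.996], [0.996, 0.001, -0.092], [0.001, -1.0, -0.001]]
ft_force: [-0.6, -0.4, 10.6]
opening: 0.001
```

The left finger reads about 1.5–2 N right down to its stop, then jumps to 10.6 N at the stud, so it is the slack one. Now I'll press the right finger.

```bash
python3 -c "
from h import *
go(.548,-.056,.13,92)"
```

```text
dp [-0.3434 -0.1132  0.0192] rot [0.0009 0.0573 0.0012]
```

send_rows:
  deltas:
    - {"grip":1,"dp":[0,-0.06,0],"rotation":[0,0,0]}
    - {"grip":1,"dp":[-0.02,-0.113,0],"rotation":[0,0,0]}
    - {"grip":1,"dp":[-0.343,-0.113,0.019],"rotation":[0,0.057,0]}
    - {"grip":1,"dp":[-0.343,-0.113,0.019],"rotation":[0,0.057,0]}
    - {"grip":1,"dp":[-0.343,-0.113,0.019],"rotation":[0,0.057,0]}
    - {"grip":1,"dp":[-0.343,-0.113,0.019],"rotation":[0,0.057,0]}
    - {"grip":1,"dp":[-0.343,-0.113,0.019],"rotation":[0,0.057,0]}
    - {"grip":1,"dp":[-0.343,-0.113,0.019],"rotation":[0,0.057,0]}
    - {"grip":1,"dp":[-0.343,-0.113,0.019],"rotation":[0,0.057,0]}
    - {"grip":1,"dp":[-0.343,-0.113,0.019],"rotation":[0,0.057,0]}

```text
t: 5.45
tool_pos: [0.5477, -0.0543, 0.1293]
eef_rot: [[-0.036, -0.0, -0.999], [0.999, 0.001, -0.036], [0.001, -1.0, 0.0]]
ft_force: [-0.4, 0.4, 0.5]
opening: -0.004
```

```bash
python3 -c "
from h import *
f=snap('wrist','w2'); np.savez('w2.npz',**{k:f[k] for k in ('image','fx','fy','cx','cy','C','Rwc')})
from hold import leaf
x,y,w,h,r=leaf(f); print(x,y,w,h,r[:4],cast(f,x+w/2-.5,y+1.5,.028))
print(ctrl.get_state()['tool_pos'],ctrl.get_state()['ft_force'])
"
```

```text
303 236 23 59 [(np.int64(311), np.int64(311)), (np.int64(310), np.int64(318)), (np.int64(310), np.int64(319)), (np.int64(310), np.int64(319))] [ 0.54656796 -0.05698478  0.028     ]
[ 0.54780009 -0.05420591  0.12934406] [-0.17374212 -0.05255376 -0.56634035]
```

View pics/w2.png

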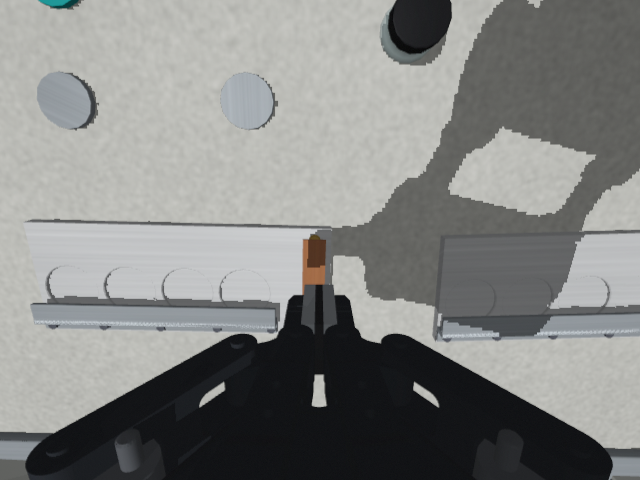

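The right finger's leaf end is at about (314,239), the plate's front corners are at (27,221) and (331,228), and coupons are at (66,100) and (247,101). The jar is at (418,25).

```bash
cat > h2.py <<'E'
from h import *
f=dict(np.load('w2.npz')); im=f['image']
g=cv2.cvtColor(im,cv2.COLOR_RGB2GRAY).astype(float)
# front top edge of plate: strongest vertical gradient near line, fit
us=np.arange(40,300,4); vs=[]
for u in us:
    c=g[210:240,u-1:u+2].mean(1); vs.append(210+np.argmax(np.diff(c))+.5+.5)
p=np.polyfit(us,vs,1); r=np.abs(np.polyval(p,us)-vs); ok=r<1.5; p=np.polyfit(us[ok],np.array(vs)[ok],1); print('front',p,ok.sum(),len(us))
# mask front edge
vs2=[]
for u in range(45,270,4):
    c=g[288:318,u-1:u+2].mean(1); vs2.append(288+np.argmax(np.abs(np.diff(c))))
print('mask rows',vs2[::6])
A=cast(f,27,np.polyval(p,27),.01);B=cast(f,331,np.polyval(p,331),.01)
d=(B-A)/np.linalg.norm(B-A); hx=np.array([d[1],-d[0],0]); print('yaw',np.degrees(np.arctan2(-d[0],d[1])),np.linalg.norm(B-A),A,B)
O=(A+B)/2+hx*.05; O[2]=0
for v in (238.5,239.5):
    e=cast(f,314,v,.028); print('leafend',e,(e-O)@hx,(e-O)@d)
print('O',O)
print('mask/nest px',[proj(f,O+hx*.018+d*y/1000+[0,0,.023]).round(1) for y in (-126,80)],[proj(f,O+hx*.01+d*y/1000+[0,0,.01]).round(1) for y in (-98,-48,2,52)])
for c in [(66,100),(247,101)]: print('coupon',cast(f,*c,.006))
E
python3 h2.py; python3 -c "
from h import *
go(.5425,-.057,.034,92)"
```

```text
front [2.36669580e-02 2.21223951e+02] 65 65
mask rows [np.int64(302), np.int64(295), np.int64(296), np.int64(297), np.int64(298), np.int64(295), np.int64(298), np.int64(301), np.int64(300), np.int64(300)]
yaw 0.6892439721607353 0.24758762218783983 [ 0.5473666  -0.29086247  0.01      ] [ 0.5443883  -0.04329276  0.01      ]
leafend [ 0.54737502 -0.0569581   0.028     ] -0.04717788126329939 0.11009353049209185
leafend [ 0.5481836  -0.05693137  0.028     ] -0.04636903621274747 0.1101105346778648
O [ 0.59587383 -0.16647615  0.        ]
mask/nest px [array([ 30.6, 304.4]), array([276.8, 309.6])] [array([ 73.3, 289.5]), array([131.2, 290.8]), array([188.8, 292. ]), array([246.3, 293.3])]
coupon [ 0.45327092 -0.2445861   0.006     ]
coupon [ 0.44893551 -0.11033784  0.006     ]
dp [-0.0027  0.0953  0.0054] rot [-0.0002  0.0019  0.0013]
```

send_rows:
  deltas:
    - {"grip":1,"dp":[-0.0027,0.05,0.0055],"rotation":[0,0,0]}
    - {"grip":1,"dp":[-0.0027,0.085,0.0055],"rotation":[0,0,0]}
    - {"grip":1,"dp":[-0.0027,0.0953,0.0055],"rotation":[0,0,0]}
    - {"grip":1,"dp":[-0.0027,0.0993,0.0055],"rotation":[0,0,0]}
    - {"grip":1,"dp":[-0.0027,0.1033,0.0055],"rotation":[0,0,0]}
    - {"grip":1,"dp":[-0.0027,0.1063,0.0055],"rotation":[0,0,0]}
    - {"grip":1,"dp":[-0.0027,0.1083,0.0055],"rotation":[0,0,0]}
    - {"grip":1,"dp":[-0.0027,0.1083,0.0055],"rotation":[0,0,0]}
    - {"grip":1,"dp":[-0.0027,0.1083,0.0055],"rotation":[0,0,0]}

```text
t: 6.62
tool_pos: [0.543, -0.0586, 0.0214]
eef_rot: [[-0.035, 0.001, -0.999], [0.999, 0.001, -0.035], [0.001, -1.0, -0.001]]
ft_force: [2.4, 0.9, 4.5]
opening: -0.003
```

send_rows:
  deltas:
    - {"grip":1,"dp":[0,0.0015,0],"rotation":[0,0,0]}
    - {"grip":1,"dp":[0,0.003,0],"rotation":[0,0,0]}
    - {"grip":1,"dp":[0,0.003,0],"rotation":[0,0,0]}

```text
t: 7.0
tool_pos: [0.543, -0.0586, 0.0182]
eef_rot: [[-0.035, 0.001, -0.999], [0.999, 0.001, -0.035], [0.001, -1.0, -0.001]]
ft_force: [4.4, 0.1, 6.5]
opening: 0.002
```

```bash
python3 -c "
from h import *
f=dict(np.load('top0.npz'))
for a,b in (((208,229.6),(302,221)),((337.3,221.6),(432.5,218.7))):
    A=cast(f,*a,.01);B=cast(f,*b,.01);d=(A-B);print(A,B,np.degrees(np.arctan2(-d[0],d[1])))
g=dict(np.load('w1.npz'))
P=lambda x,y:(360+x/3,50+y/3)
t=cast(g,*P(209,405),.009);s=cast(g,*P(252,268),.009);print('tip,shoulder',t,s,np.linalg.norm(t-s),np.degrees(np.arctan2(*(t-s)[1::-1])))
m=[cast(g,*P(*q),.003) for q in ((125,28),(472,102),(335,518),(28,460))];print('mat',np.mean(m,0),[np.degrees(np.arctan2(*(m[b]-m[a])[1::-1])) for a,b in ((0,3),(1,2),(0,1),(3,2))],[np.linalg.norm(m[b]-m[a]) for a,b in ((0,3),(0,1))])
"
```

```text
[0.53133561 0.29717088 0.01      ] [0.54857901 0.04878217 0.01      ] 3.971160820450888
[ 0.54471431 -0.04441448  0.01      ] [ 0.54649943 -0.29591128  0.01      ] 0.40667900128831785
tip,shoulder [0.49573535 0.37561688 0.009     ] [0.46035322 0.379778   0.009     ] 0.035625978026389025 -6.7074692366237025
mat [0.46609036 0.37947261 0.003     ] [np.float64(-4.559640782392146), np.float64(-4.857731641023664), np.float64(84.75860567106778), np.float64(84.62761570343191)] [np.float64(0.10843580111268607), np.float64(0.08916191277304225)]
```

send_rows:
  deltas:
    - {"grip":1,"dp":[0,0.001,0],"rotation":[0,0,0]}
    - {"grip":1,"dp":[0,0.001,0],"rotation":[0,0,0]}
    - {"grip":1,"dp":[0,0.001,0],"rotation":[0,0,0]}

```text
t: 7.38
tool_pos: [0.5431, -0.0586, 0.0173]
eef_rot: [[-0.035, 0.001, -0.999], [0.999, 0.001, -0.035], [0.001, -1.0, -0.001]]
ft_force: [2.7, 0.7, 6.5]
opening: -0.002
```

send_rows:
  deltas:
    - {"grip":1,"dp":[0,0.0008,0],"rotation":[0,0,0]}
    - {"grip":1,"dp":[0,0.001,0],"rotation":[0,0,0]}
    - {"grip":1,"dp":[0,0.001,0],"rotation":[0,0,0]}

```text
t: 7.75
tool_pos: [0.5432, -0.0586, 0.0166]
eef_rot: [[-0.035, 0.002, -0.999], [0.999, 0.001, -0.035], [0.001, -1.0, -0.002]]
ft_force: [2.1, 0.2, 13.3]
opening: 0.003
```

The right finger reads about 4.5 N part way and 6.5 N just before its stop (13 N on the stud), so holder 2 on the right is the firm one. Now the gauge.

```bash
python3 -c "
from h import *
go(.4385,.382,.13,84.3)"
```

```text
dp [ 0.4441 -0.1133  0.089 ] rot [0.0016 0.1347 0.0007]
```

send_rows:
  deltas:
    - {"grip":1,"dp":[0,-0.06,0],"rotation":[0,0,0]}
    - {"grip":0.5,"dp":[0.02,-0.1133,0.01],"rotation":[0,0,0]}
    - {"grip":-0.2,"dp":[0.444,-0.1133,0.089],"rotation":[0,0.135,0]}
    - {"grip":-0.2,"dp":[0.444,-0.1133,0.089],"rotation":[0,0.135,0]}
    - {"grip":-0.2,"dp":[0.444,-0.1133,0.089],"rotation":[0,0.135,0]}
    - {"grip":-0.2,"dp":[0.444,-0.1133,0.089],"rotation":[0,0.135,0]}
    - {"grip":-0.2,"dp":[0.444,-0.1133,0.089],"rotation":[0,0.135,0]}
    - {"grip":-0.2,"dp":[0.444,-0.1133,0.089],"rotation":[0,0.135,0]}
    - {"grip":-0.2,"dp":[0.444,-0.1133,0.089],"rotation":[0,0.135,0]}
    - {"grip":-0.2,"dp":[0.444,-0.1133,0.089],"rotation":[0,0.135,0]}

```text
t: 9.0
tool_pos: [0.4363, 0.3849, 0.1292]
eef_rot: [[0.096, -0.001, -0.995], [0.995, 0.001, 0.096], [0.001, -1.0, 0.001]]
ft_force: [0.2, -0.5, -0.7]
opening: 0.602
```

send_rows:
  deltas:
    - {"grip":-0.2,"dp":[0,0,0],"rotation":[0,0,0]}
    - {"grip":-0.2,"dp":[0,0,0],"rotation":[0,0,0]}

```text
t: 9.25
tool_pos: [0.4381, 0.3808, 0.1296]
eef_rot: [[0.101, -0.001, -0.995], [0.995, 0.0, 0.101], [0.0, -1.0, 0.001]]
ft_force: [-0.4, -0.2, -0.4]
opening: 0.602
```

```bash
python3 -c "
from h import *
f=snap('wrist'); np.savez('w3.npz',**{k:f[k] for k in ('image','fx','fy','cx','cy','C','Rwc')})
cv2.imwrite('pics/c3.png',cv2.resize(f['image'][150:370,210:430],None,fx=2.7,fy=2.7,interpolation=cv2.INTER_CUBIC)[:,:,::-1])
"
```

```text
(no output)
```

View pics/c3.png

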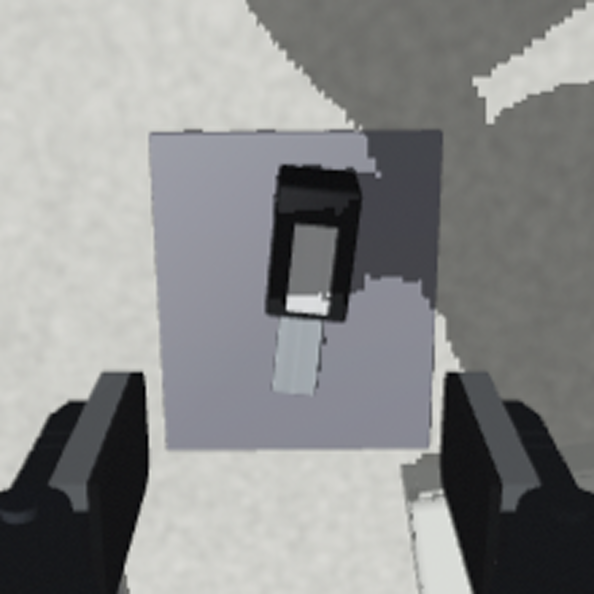

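The crop shows the gauge with its blade end at about (295,393) and blade root at about (303,320), turned slightly clockwise relative to the mat.

```bash
python3 -c "
from h import *
g=dict(np.load('w3.npz'))
P=lambda x,y:(210+x/2.7,150+y/2.7)
t=cast(g,*P(295.5,393),.009);s=cast(g,*P(303.5,320),.009);print('tip,shoulder',t,s,np.linalg.norm(t-s),np.degrees(np.arctan2(*(t-s)[1::-1])))
u=(t-s)/np.linalg.norm(t-s)
for a,b in (((274,390),(282,318)),((317,396),(325,322))):
    A,B=cast(g,*P(*a),.009),cast(g,*P(*b),.009);print(np.degrees(np.arctan2(*(A-B)[1::-1])))
m=[cast(g,*P(*q),.003) for q in ((150,132),(442,130),(430,448),(168,449))];print('mat',np.mean(m,0))
for a,b in ((0,3),(1,2)): print(np.degrees(np.arctan2(*(m[b]-m[a])[1::-1])))
gp=t-u*.057; print('grasp',gp); go(gp[0],gp[1],.007,81.3)
"
```

```text
tip,shoulder [0.49602276 0.37644234 0.009     ] [0.47075777 0.38151489 0.009     ] 0.025769176423572026 -11.352541854425107
-11.842527202710782
-10.863994815862197
mat [0.46569095 0.38015855 0.003     ]
-5.254452431887136
-5.047009814993668
grasp [0.44013799 0.38766253 0.009     ]
dp [ 0.0069  0.1228 -0.0012] rot [-0.0004  0.0505  0.0004]
```

```bash
python3 -c "
from h import *
g=dict(np.load('w3.npz'))
P=lambda x,y:(210+x/2.7,150+y/2.7)
c=[cast(g,*P(*q),.031) for q in ((267,315),(346,321),(361,190),(277,190))]
ang=lambda a:np.degrees(np.arctan2(a[1],a[0]))
print(np.round(c,4),ang(c[0]-c[3]),ang(c[1]-c[2]),ang(c[1]-c[0])-90,np.linalg.norm(c[1]-c[0]))
s=(c[0]+c[1])/2;print('shoulder',s)
"
```

```text
[[0.459  0.3718 0.031 ]
 [0.4632 0.3944 0.031 ]
 [0.4245 0.4018 0.031 ]
 [0.4221 0.3786 0.031 ]] -10.491020344498544 -10.80576216400803 -10.438891005163526 0.023038694124944623
shoulder [0.46110486 0.38308088 0.031     ]
```

```bash
python3 -c "
from h import *
go(.4395,.387,.007,79.3)"
```

```text
dp [ 0.0062  0.1228 -0.0007] rot [-0.0004  0.0854  0.0004]
```

send_rows:
  deltas:
    - {"grip":-0.2,"dp":[0.0062,0.03,-0.0007],"rotation":[0,0.0854,0]}
    - {"grip":-0.2,"dp":[0.0062,0.08,-0.0007],"rotation":[0,0.0854,0]}
    - {"grip":-0.2,"dp":[0.0062,0.11,-0.0007],"rotation":[0,0.0854,0]}
    - {"grip":-0.2,"dp":[0.0062,0.1228,-0.0007],"rotation":[0,0.0854,0]}
    - {"grip":-0.2,"dp":[0.0062,0.1228,-0.0007],"rotation":[0,0.0854,0]}
    - {"grip":1,"dp":[0.0062,0.1228,-0.0007],"rotation":[0,0.0854,0]}
    - {"grip":1,"dp":[0.0062,0.1228,-0.0007],"rotation":[0,0.0854,0]}
    - {"grip":1,"dp":[0.0062,0.1228,-0.0007],"rotation":[0,0.0854,0]}
    - {"grip":1,"dp":[0.0062,0.1228,-0.0007],"rotation":[0,0.0854,0]}

```text
t: 10.42
tool_pos: [0.4401, 0.3887, 0.0086]
eef_rot: [[0.184, 0.002, -0.983], [0.983, 0.002, 0.184], [0.002, -1.0, -0.002]]
ft_force: [-1.2, -2.3, 9.7]
opening: 0.267
```

send_rows:
  deltas:
    - {"grip":1,"dp":[0,-0.01,0],"rotation":[0,0,0]}
    - {"grip":1,"dp":[0,-0.05,0],"rotation":[0,0,0]}
    - {"grip":1,"dp":[0,-0.1,0],"rotation":[0,0,0]}
    - {"grip":1,"dp":[0,-0.1,0],"rotation":[0,0,0]}
    - {"grip":1,"dp":[0,-0.1,0],"rotation":[0,0,0]}

```text
t: 11.05
tool_pos: [0.4392, 0.3882, 0.1075]
eef_rot: [[0.184, 0.001, -0.983], [0.983, 0.001, 0.184], [0.001, -1.0, -0.0]]
ft_force: [-0.5, 0.3, -1.8]
opening: 0.27
```

```bash
python3 -c "
from h import *
f=snap('wrist'); np.savez('w4.npz',**{k:f[k] for k in ('image','fx','fy','cx','cy','C','Rwc')})
cv2.imwrite('pics/c4.png',cv2.resize(f['image'][150:370,210:430],None,fx=2.7,fy=2.7,interpolation=cv2.INTER_CUBIC)[:,:,::-1])
s=ctrl.get_state();print(s['tool_pos'],s['opening'],s['ft_force'],s['joints'])
go(.48,-.054,.11,90.5)
"
```

```text
[0.43888956 0.38791818 0.10674724] 0.2703882558565318 [-0.53767031 -0.28122055 -1.19087883] [ 6.21502385e-01  5.84640450e-01  1.57772380e+00  8.35792870e-04
  9.79275236e-01 -7.64638937e-01]
dp [-0.4268 -0.0035 -0.1217] rot [-0.0005 -0.1938  0.0005]
```

View pics/c4.png

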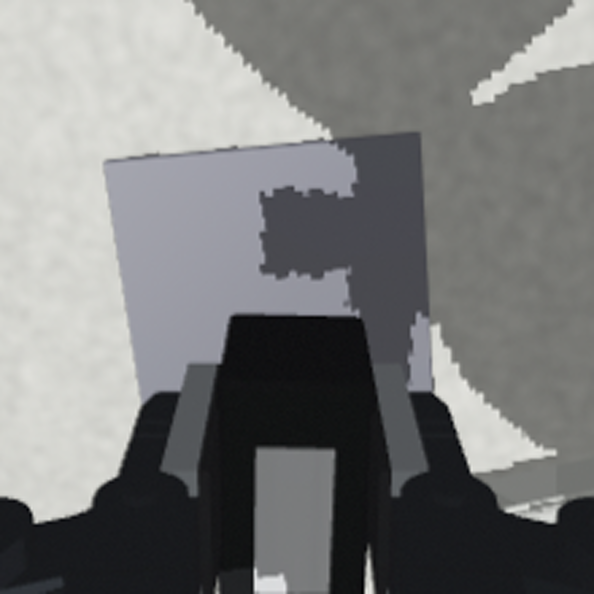

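The gauge is held straight between the pads, with its rear lower edge at about y=316 in the crop.

```bash
python3 -c "
from h import *
f=ctrl.grab_frame('wrist'); T=np.array(f['T_tool_cam']); 
g=dict(np.load('w4.npz'))
for b in (.016,.018,.020):
  for px in ((297,316),(294,446)):
    u,v=210+px[0]/2.7,150+px[1]/2.7
    d=T[:3,:3]@np.array([(u-g['cx'])/g['fx'],(v-g['cy'])/g['fy'],1]); C=T[:3,3]
    zt=b if px[1]==316 else b-.0; print(b,px,(C+d*(zt-C[2])/d[2]).round(4))
a=np.radians(.55);hx=np.array([np.cos(a),np.sin(a),0]);d=np.array([-np.sin(a),np.cos(a),0])
O=np.array([.5955,-.1688,0]); e=O+d*.112-hx*.046; print('leafend',e)
print('start TCP',e-hx*.067)
"
```

```text
0.016 (297, 316) [0.0013 0.0061 0.016 ]
0.016 (294, 446) [ 0.0007 -0.0386  0.016 ]
0.018 (297, 316) [0.0012 0.0012 0.018 ]
0.018 (294, 446) [ 0.0007 -0.042   0.018 ]
0.02 (297, 316) [ 0.0012 -0.0037  0.02  ]
0.02 (294, 446) [ 0.0007 -0.0454  0.02  ]
leafend [ 0.54842701 -0.05724672  0.        ]
start TCP [ 0.4814301  -0.05788987  0.        ]
```

send_rows:
  deltas:
    - {"grip":1,"dp":[-0.431,-0.0035,-0.1217],"rotation":[0,-0.194,0]}
    - {"grip":1,"dp":[-0.431,-0.0035,-0.1217],"rotation":[0,-0.194,0]}
    - {"grip":1,"dp":[-0.431,-0.0035,-0.1217],"rotation":[0,-0.194,0]}
    - {"grip":1,"dp":[-0.431,-0.0035,-0.1217],"rotation":[0,-0.194,0]}
    - {"grip":1,"dp":[-0.431,-0.0035,-0.1217],"rotation":[0,-0.194,0]}
    - {"grip":1,"dp":[-0.431,-0.0035,-0.1217],"rotation":[0,-0.194,0]}
    - {"grip":1,"dp":[-0.431,-0.0035,-0.1217],"rotation":[0,-0.194,0]}
    - {"grip":1,"dp":[-0.431,-0.0035,-0.1217],"rotation":[0,-0.194,0]}
    - {"grip":1,"dp":[-0.431,-0.0035,-0.1217],"rotation":[0,-0.194,0]}
    - {"grip":1,"dp":[-0.431,-0.0035,-0.1217],"rotation":[0,-0.194,0]}

```text
t: 12.4
tool_pos: [0.4791, -0.0566, 0.1098]
eef_rot: [[-0.01, -0.001, -1.0], [1.0, 0.001, -0.01], [0.001, -1.0, 0.001]]
ft_force: [0.1, -0.0, -1.0]
opening: 0.266
```

```bash
python3 -c "
from h import *
s=ctrl.get_state();print(s['opening'])
go(.4814,-.0579,.024,90.55)
"
```

```text
0.2656437907159309
dp [-0.0014  0.0858 -0.0024] rot [-0.001   0.0001  0.0015]
```

send_rows:
  deltas:
    - {"grip":1,"dp":[-0.0014,0.04,-0.0024],"rotation":[-0.001,0,0.0015]}
    - {"grip":1,"dp":[-0.0014,0.075,-0.0024],"rotation":[-0.001,0,0.0015]}
    - {"grip":1,"dp":[-0.0014,0.0858,-0.0024],"rotation":[-0.001,0,0.0015]}
    - {"grip":1,"dp":[-0.0014,0.0858,-0.0024],"rotation":[-0.001,0,0.0015]}
    - {"grip":1,"dp":[-0.0014,0.0858,-0.0024],"rotation":[-0.001,0,0.0015]}

```text
t: 13.02
tool_pos: [0.4826, -0.059, 0.0254]
eef_rot: [[-0.009, 0.003, -1.0], [1.0, -0.001, -0.009], [-0.001, -1.0, -0.003]]
ft_force: [0.6, -0.7, -0.1]
opening: 0.269
```

```bash
python3 -c "
from h import *
f=snap('scene'); np.savez('s5.npz',**{k:f[k] for k in ('image','fx','fy','cx','cy','C','Rwc')})
w=snap('wrist')['image'][150:370,180:460]
c=f['image'][230:300,270:350]
a=cv2.resize(c,(480,420),interpolation=cv2.INTER_CUBIC); b=cv2.resize(w,(534,420),interpolation=cv2.INTER_CUBIC)
cv2.imwrite('pics/c5.png',cv2.resize(np.hstack([a,b]),(800,331))[:,:,::-1])
print(proj(f,(.538,-.058,.021)),proj(f,(.5484,-.0572,.027)))
"
```

```text
[306.00677506 257.51318751] [306.33441389 258.2805584 ]
```

View pics/c5.png

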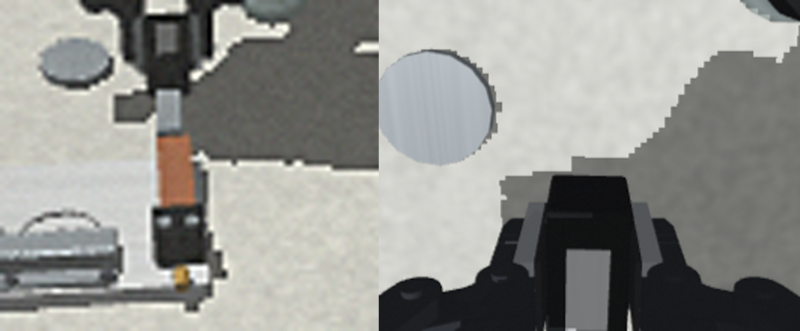

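```bash
python3 -c "
from h import *
s=ctrl.get_state();print(s['tool_pos'])
go(.4814,-.0577,.0238,90.55)
go(.506,-.0574,.0238,90.55)
"
```

```text
[ 0.48260256 -0.05916801  0.02534456]
dp [0.0015 0.0015 0.0012] rot [ 0.0028 -0.0006 -0.001 ]
dp [ 0.0016  0.0016 -0.0234] rot [ 0.0028 -0.0006 -0.001 ]
```

send_rows:
  deltas:
    - {"grip":1,"dp":[0.0015,0.0015,0],"rotation":[0.0028,0,-0.001]}
    - {"grip":1,"dp":[0.0015,0.0015,0],"rotation":[0.0028,0,-0.001]}
    - {"grip":1,"dp":[0.0015,0.0015,-0.006],"rotation":[0.0028,0,-0.001]}
    - {"grip":1,"dp":[0.0015,0.0015,-0.012],"rotation":[0.0028,0,-0.001]}
    - {"grip":1,"dp":[0.0015,0.0015,-0.015],"rotation":[0.0028,0,-0.001]}
    - {"grip":1,"dp":[0.0015,0.0015,-0.015],"rotation":[0.0028,0,-0.001]}

```text
t: 13.88
tool_pos: [0.4972, -0.0575, 0.0228]
eef_rot: [[-0.009, -0.002, -1.0], [1.0, 0.0, -0.009], [0.0, -1.0, 0.002]]
ft_force: [-0.4, -1.1, -0.6]
opening: 0.267
```

send_rows:
  deltas:
    - {"grip":1,"dp":[0,-0.0005,-0.006],"rotation":[-0.002,0,0]}
    - {"grip":1,"dp":[0,-0.0005,-0.012],"rotation":[-0.002,0,0]}
    - {"grip":1,"dp":[0,-0.0005,-0.018],"rotation":[-0.002,0,0]}
    - {"grip":1,"dp":[0,-0.0005,-0.022],"rotation":[-0.002,0,0]}
    - {"grip":1,"dp":[0,-0.0005,-0.024],"rotation":[-0.002,0,0]}
    - {"grip":1,"dp":[0,-0.0005,-0.024],"rotation":[-0.002,0,0]}

```text
t: 14.62
tool_pos: [0.521, -0.0573, 0.0233]
eef_rot: [[-0.009, 0.0, -1.0], [1.0, 0.0, -0.009], [0.0, -1.0, -0.0]]
ft_force: [-0.0, -0.1, -1.3]
opening: 0.267
```

send_rows:
  deltas:
    - {"grip":1,"dp":[0,0,-0.0015],"rotation":[0,0,0]}
    - {"grip":1,"dp":[0,0,-0.003],"rotation":[0,0,0]}
    - {"grip":1,"dp":[0,0,-0.003],"rotation":[0,0,0]}

```text
t: 15.0
tool_pos: [0.5241, -0.0573, 0.0233]
eef_rot: [[-0.009, 0.0, -1.0], [1.0, 0.0, -0.009], [0.0, -1.0, -0.0]]
ft_force: [-0.2, -0.2, 0.1]
opening: 0.268
```

send_rows:
  deltas:
    - {"grip":1,"dp":[0,0,-0.001],"rotation":[0,0,0]}
    - {"grip":1,"dp":[0,0,-0.0015],"rotation":[0,0,0]}
    - {"grip":1,"dp":[0,0,-0.0015],"rotation":[0,0,0]}

```text
t: 15.38
tool_pos: [0.5254, -0.0573, 0.0233]
eef_rot: [[-0.009, 0.0, -1.0], [1.0, 0.0, -0.009], [0.0, -1.0, -0.0]]
ft_force: [-1.0, 1.6, -1.0]
opening: 0.269
```

send_rows:
  deltas:
    - {"grip":1,"dp":[0,0,-0.001],"rotation":[0,0,0]}
    - {"grip":1,"dp":[0,0,-0.0015],"rotation":[0,0,0]}
    - {"grip":1,"dp":[0,0,-0.0015],"rotation":[0,0,0]}

```text
t: 15.75
tool_pos: [0.5256, -0.0571, 0.023]
eef_rot: [[-0.009, -0.002, -1.0], [1.0, 0.001, -0.009], [0.001, -1.0, 0.002]]
ft_force: [-5.4, -1.4, -0.4]
opening: 0.265
```

send_rows:
  deltas:
    - {"grip":1,"dp":[0,0,-0.0008],"rotation":[0,0,0]}
    - {"grip":1,"dp":[0,0,-0.0008],"rotation":[0,0,0]}
    - {"grip":1,"dp":[0,0,-0.0008],"rotation":[0,0,0]}
    - {"grip":1,"dp":[0,0,-0.0008],"rotation":[0,0,0]}

```text
t: 16.25
tool_pos: [0.5258, -0.057, 0.0229]
eef_rot: [[-0.009, -0.003, -1.0], [1.0, 0.001, -0.009], [0.001, -1.0, 0.003]]
ft_force: [-9.1, -1.7, -0.7]
opening: 0.267
```

```bash
python3 -c "
from h import *
f=snap('scene')
c=f['image'][230:300,270:350]
cv2.imwrite('pics/c6.png',cv2.resize(c,(480,420),interpolation=cv2.INTER_CUBIC)[:,:,::-1])
"
```

```text
(no output)
```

View pics/c6.png

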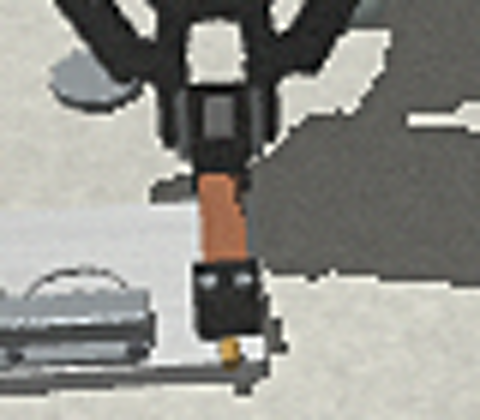

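The blade is under the leaf with the shoulder against its end, with a 9 N stop at the expected place. Now I'll withdraw and return the gauge.

send_rows:
  deltas:
    - {"grip":1,"dp":[0,0,0.01],"rotation":[0,0,0]}
    - {"grip":1,"dp":[0,0,0.03],"rotation":[0,0,0]}
    - {"grip":1,"dp":[0,0,0.055],"rotation":[0,0,0]}
    - {"grip":1,"dp":[0,0,0.06],"rotation":[0,0,0]}
    - {"grip":1,"dp":[0,-0.05,0.06],"rotation":[0,0,0]}
    - {"grip":1,"dp":[0,-0.09,0.06],"rotation":[0,0,0]}
    - {"grip":1,"dp":[0,-0.09,0.06],"rotation":[0,0,0]}

```text
t: 17.18
tool_pos: [0.4701, -0.0583, 0.116]
eef_rot: [[-0.009, 0.007, -1.0], [1.0, -0.001, -0.009], [-0.001, -1.0, -0.007]]
ft_force: [-0.2, 0.2, -1.2]
opening: 0.269
```

```bash
python3 -c "
from h import *
s=ctrl.get_state();print(s['opening'],s['tool_pos'])
go(.4398,.388,.06,79.3)
"
```

```text
0.2693507239233732 [ 0.47012614 -0.05833074  0.11599316]
dp [0.4466 0.0553 0.0268] rot [ 0.0066  0.1955 -0.0004]
```

send_rows:
  deltas:
    - {"grip":1,"dp":[0.4466,0.005,0.0268],"rotation":[0.0066,0.1955,0]}
    - {"grip":1,"dp":[0.4466,0.005,0.0268],"rotation":[0.0066,0.1955,0]}
    - {"grip":1,"dp":[0.4466,0.005,0.0268],"rotation":[0.0066,0.1955,0]}
    - {"grip":1,"dp":[0.4466,0.005,0.0268],"rotation":[0.0066,0.1955,0]}
    - {"grip":1,"dp":[0.4466,0.005,0.0268],"rotation":[0.0066,0.1955,0]}
    - {"grip":1,"dp":[0.4466,0.005,0.0268],"rotation":[0.0066,0.1955,0]}
    - {"grip":1,"dp":[0.4466,0.005,0.0268],"rotation":[0.0066,0.1955,0]}
    - {"grip":1,"dp":[0.4466,0.005,0.0268],"rotation":[0.0066,0.1955,0]}
    - {"grip":1,"dp":[0.4466,0.0553,0.0268],"rotation":[0.0066,0.1955,0]}
    - {"grip":1,"dp":[0.4466,0.0553,0.0268],"rotation":[0.0066,0.1955,0]}

```text
t: 18.42
tool_pos: [0.4351, 0.3869, 0.0551]
eef_rot: [[0.186, -0.012, -0.983], [0.983, -0.003, 0.186], [-0.005, -1.0, 0.011]]
ft_force: [-0.7, -0.1, 0.0]
opening: 0.267
```

```bash
python3 -c "
from h import *
s=ctrl.get_state();print(s['opening'],s['tool_pos'])
go(.4398,.388,.0115,79.3)
"
```

```text
0.2665103297700209 [0.4350859  0.38692076 0.05510541]
dp [ 0.0022  0.0435 -0.0049] rot [-0.0109  0.0001 -0.005 ]
```

send_rows:
  deltas:
    - {"grip":1,"dp":[0,0,0],"rotation":[0,0,0]}
    - {"grip":1,"dp":[0,0,0],"rotation":[0,0,0]}

```text
t: 18.68
tool_pos: [0.4379, 0.3886, 0.0597]
eef_rot: [[0.186, -0.005, -0.982], [0.982, 0.002, 0.186], [0.001, -1.0, 0.005]]
ft_force: [0.7, 0.9, -1.1]
opening: 0.271
```

```bash
python3 -c "
from h import *
s=ctrl.get_state();print(s['opening'],s['tool_pos'])
go(.4398,.388,.0115,79.3)
"
```

```text
0.27122163514872205 [0.43792781 0.3885869  0.05966316]
dp [-0.0003  0.0482 -0.0022] rot [-0.0049 -0.0007  0.0013]
```

send_rows:
  deltas:
    - {"grip":1,"dp":[0,0.025,-0.002],"rotation":[-0.003,0,0]}
    - {"grip":1,"dp":[0,0.042,-0.002],"rotation":[-0.004,0,0]}
    - {"grip":1,"dp":[0,0.0482,-0.002],"rotation":[-0.004,0,0]}
    - {"grip":1,"dp":[0,0.0482,-0.002],"rotation":[-0.004,0,0]}
    - {"grip":1,"dp":[0,0.0482,-0.002],"rotation":[-0.004,0,0]}

```text
t: 19.3
tool_pos: [0.439, 0.3885, 0.0106]
eef_rot: [[0.186, -0.002, -0.983], [0.983, 0.001, 0.186], [0.001, -1.0, 0.002]]
ft_force: [0.8, -0.7, -0.7]
opening: 0.265
```

send_rows:
  deltas:
    - {"grip":1,"dp":[0,0.001,0],"rotation":[0,0,0]}
    - {"grip":1,"dp":[0,0.002,0],"rotation":[0,0,0]}
    - {"grip":1,"dp":[0,0.002,0],"rotation":[0,0,0]}

```text
t: 19.68
tool_pos: [0.4389, 0.3883, 0.0086]
eef_rot: [[0.186, -0.002, -0.983], [0.983, 0.001, 0.186], [0.0, -1.0, 0.002]]
ft_force: [-2.5, -1.0, 9.8]
opening: 0.269
```

send_rows:
  deltas:
    - {"grip":0.2,"dp":[0,-0.001,0],"rotation":[0,0,0]}
    - {"grip":-0.1,"dp":[0,-0.001,0],"rotation":[0,0,0]}
    - {"grip":-0.1,"dp":[0,-0.001,0],"rotation":[0,0,0]}
    - {"grip":-0.1,"dp":[0,-0.03,0],"rotation":[0,0,0]}
    - {"grip":-0.1,"dp":[0,-0.09,0],"rotation":[0,0,0]}
    - {"grip":-0.1,"dp":[0,-0.15,0],"rotation":[0,0,0]}
    - {"grip":-0.1,"dp":[0,-0.15,0],"rotation":[0,0,0]}
    - {"grip":-0.1,"dp":[0,-0.15,0],"rotation":[0,0,0]}

```text
t: 20.68
tool_pos: [0.4388, 0.388, 0.1577]
eef_rot: [[0.186, -0.002, -0.983], [0.983, 0.0, 0.186], [-0.0, -1.0, 0.002]]
ft_force: [-0.7, -0.6, -0.9]
opening: 0.553
```

```bash
cat > coup.py <<'E'
from h import *
def coupons(f,z=.006,rlo=15,rhi=40):
    "grey discs: brightness-edge ellipses in wrist frame"
    g=cv2.GaussianBlur(cv2.cvtColor(f['image'],cv2.COLOR_RGB2GRAY),(5,5),0)
    out=[]
    hsv=cv2.cvtColor(f['image'],cv2.COLOR_RGB2HSV)
    m=cv2.inRange(hsv,(100,10,60),(130,90,255)); m=cv2.morphologyEx(m,cv2.MORPH_OPEN,np.ones((5,5)))
    cs,_=cv2.findContours(m,cv2.RETR_EXTERNAL,cv2.CHAIN_APPROX_NONE)
    for c in cs:
        if cv2.contourArea(c)<600: continue
        h=cv2.convexHull(c); e=cv2.fitEllipse(h) if len(h)>5 else None
        if e is None: continue
        a=cv2.contourArea(c)/(np.pi*e[1][0]*e[1][1]/4)
        if e[1][0]/e[1][1]>.75 and .85<a<1.1:
            w=cast(f,*e[0],z); r=np.linalg.norm(cast(f,e[0][0]+np.mean(e[1])/2,e[0][1],z)-w)
            out.append((w.round(4),np.round(e[0],1),round(r*1000,1)))
    return out
E
python3 -c "
from coup import *
f=snap('wrist','w7'); np.savez('w7.npz',**{k:f[k] for k in ('image','fx','fy','cx','cy','C','Rwc')})
for c in coupons(f): print(c)
g=dict(np.load('w2.npz'))
for c in coupons(g): print(c)
"
```

```text
(array([0.4303, 0.2409, 0.006 ]), array([161.5, 242.6]), np.float64(19.4))
(array([0.3461, 0.2597, 0.006 ]), array([150.8, 146.9]), np.float64(17.6))
(array([ 0.4487, -0.1104,  0.006 ]), array([246.9, 100.6]), np.float64(20.3))
(array([ 0.4533, -0.2448,  0.006 ]), array([ 65.7, 100. ]), np.float64(21.1))
```

View pics/w7.png

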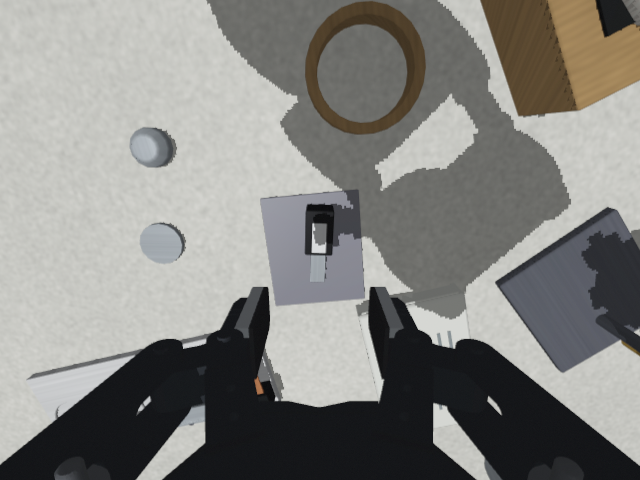

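The gauge is back on its mat, at about (319,235). The coupon is at (162,243) and the air cap at (151,147). I've viewed 11 pictures. Next is the first coupon.

```bash
python3 -c "
from h import *
go(.4305,.240,.05,90.55)
"
```

```text
dp [-0.1465  0.1071 -0.02  ] rot [-0.0036 -0.1963 -0.001 ]
```

send_rows:
  deltas:
    - {"grip":-0.4,"dp":[-0.1465,0.02,-0.02],"rotation":[-0.0036,-0.1963,-0.001]}
    - {"grip":-0.4,"dp":[-0.1465,0.05,-0.02],"rotation":[-0.0036,-0.1963,-0.001]}
    - {"grip":-0.4,"dp":[-0.1465,0.1071,-0.02],"rotation":[-0.0036,-0.1963,-0.001]}
    - {"grip":-0.4,"dp":[-0.1465,0.1071,-0.02],"rotation":[-0.0036,-0.1963,-0.001]}
    - {"grip":-0.4,"dp":[-0.1465,0.1071,-0.02],"rotation":[-0.0036,-0.1963,-0.001]}
    - {"grip":-0.4,"dp":[-0.1465,0.1071,-0.02],"rotation":[-0.0036,-0.1963,-0.001]}
    - {"grip":-0.4,"dp":[-0.1465,0.1071,-0.02],"rotation":[-0.0036,-0.1963,-0.001]}

```text
t: 21.6
tool_pos: [0.4317, 0.2412, 0.0515]
eef_rot: [[-0.01, 0.003, -1.0], [1.0, 0.002, -0.01], [0.002, -1.0, -0.003]]
ft_force: [-0.2, 0.4, 0.2]
opening: 0.696
```

```bash
python3 -c "
from coup import *
s=ctrl.get_state();print(s['opening'],s['tool_pos'])
f=snap('wrist','w8');print(coupons(f))
go(.4305,.240,.001,90.55)
"
```

```text
0.695788530061324 [0.43168938 0.24120302 0.05149783]
[(array([0.43  , 0.2392, 0.006 ]), array([314. , 263.7]), np.float64(18.9)), (array([0.3459, 0.2598, 0.006 ]), array([353.7, 117.4]), np.float64(17.1))]
dp [-0.0012  0.0505  0.0013] rot [0.0027 0.0007 0.0015]
```

send_rows:
  deltas:
    - {"grip":-0.4,"dp":[-0.0015,0.03,0.0015],"rotation":[0.0027,0,0.0015]}
    - {"grip":-0.4,"dp":[-0.0015,0.0505,0.0015],"rotation":[0.0027,0,0.0015]}
    - {"grip":-0.4,"dp":[-0.0015,0.0505,0.0015],"rotation":[0.0027,0,0.0015]}
    - {"grip":0,"dp":[-0.0015,0.0505,0.0015],"rotation":[0.0027,0,0.0015]}
    - {"grip":1,"dp":[-0.0015,0.0505,0.0015],"rotation":[0.0027,0,0.0015]}
    - {"grip":1,"dp":[-0.0015,0.0505,0.0015],"rotation":[0.0027,0,0.0015]}
    - {"grip":1,"dp":[-0.0015,0.0505,0.0015],"rotation":[0.0027,0,0.0015]}
    - {"grip":1,"dp":[-0.0015,0.0505,0.0015],"rotation":[0.0027,0,0.0015]}

```text
t: 22.65
tool_pos: [0.4303, 0.2394, 0.0018]
eef_rot: [[-0.01, 0.0, -1.0], [1.0, 0.0, -0.01], [0.0, -1.0, -0.0]]
ft_force: [-2.2, -0.5, 13.6]
opening: 0.422
```

send_rows:
  deltas:
    - {"grip":1,"dp":[0,-0.01,0],"rotation":[0,0,0]}
    - {"grip":1,"dp":[0,-0.05,0],"rotation":[0,0,0]}
    - {"grip":1,"dp":[0,-0.08,0],"rotation":[0,0,0]}
    - {"grip":1,"dp":[0,-0.08,0],"rotation":[0,0,0]}
    - {"grip":1,"dp":[0,-0.08,0],"rotation":[0,0,0]}

```text
t: 23.28
tool_pos: [0.4299, 0.2391, 0.0805]
eef_rot: [[-0.01, -0.001, -1.0], [1.0, -0.0, -0.01], [-0.0, -1.0, 0.001]]
ft_force: [0.0, -0.3, 0.2]
opening: 0.421
```

```bash
cat >> h.py <<'E'
O2=np.array([.5957,-.1688,0]); A2=np.radians(.55); HX=np.array([np.cos(A2),np.sin(A2),0]); HD=np.array([-np.sin(A2),np.cos(A2),0])
def hp(x,y): return (O2+HX*x/1000+HD*y/1000)[:2]
E
python3 -c "
from h import *
s=ctrl.get_state();print(s['opening'],s['tool_pos'])
p=hp(-33,2);print(p)
go(*p,.08,90.55)
"
```

```text
0.4205041825886207 [0.42985762 0.23909911 0.08053995]
[ 0.56268232 -0.16711686]
dp [-0.4075  0.0006 -0.1289] rot [-0.0009  0.     -0.0004]
```

send_rows:
  deltas:
    - {"grip":1,"dp":[-0.4075,0,-0.129],"rotation":[0,0,0]}
    - {"grip":1,"dp":[-0.4075,0,-0.129],"rotation":[0,0,0]}
    - {"grip":1,"dp":[-0.4075,0,-0.129],"rotation":[0,0,0]}
    - {"grip":1,"dp":[-0.4075,0,-0.129],"rotation":[0,0,0]}
    - {"grip":1,"dp":[-0.4075,0,-0.129],"rotation":[0,0,0]}
    - {"grip":1,"dp":[-0.4075,0,-0.129],"rotation":[0,0,0]}
    - {"grip":1,"dp":[-0.4075,0,-0.129],"rotation":[0,0,0]}
    - {"grip":1,"dp":[-0.4075,0,-0.129],"rotation":[0,0,0]}
    - {"grip":1,"dp":[-0.4075,0,-0.129],"rotation":[0,0,0]}
    - {"grip":1,"dp":[-0.4075,0,-0.129],"rotation":[0,0,0]}

```text
t: 24.52
tool_pos: [0.5622, -0.1658, 0.08]
eef_rot: [[-0.011, -0.003, -1.0], [1.0, 0.0, -0.011], [0.0, -1.0, 0.003]]
ft_force: [1.1, -0.1, -0.2]
opening: 0.412
```

```bash
python3 -c "
from h import *
f=snap('wrist','w9'); np.savez('w9.npz',**{k:f[k] for k in ('image','fx','fy','cx','cy','C','Rwc')})
s=ctrl.get_state();print(s['opening'],s['tool_pos'])
p=hp(-33,2)
go(*p,.0135,90.55)
"
```

```text
0.4196860749386166 [ 0.56238961 -0.16588821  0.08013452]
dp [-0.0012  0.0666 -0.0004] rot [-0.0022  0.0013 -0.    ]
```

View pics/w9.png

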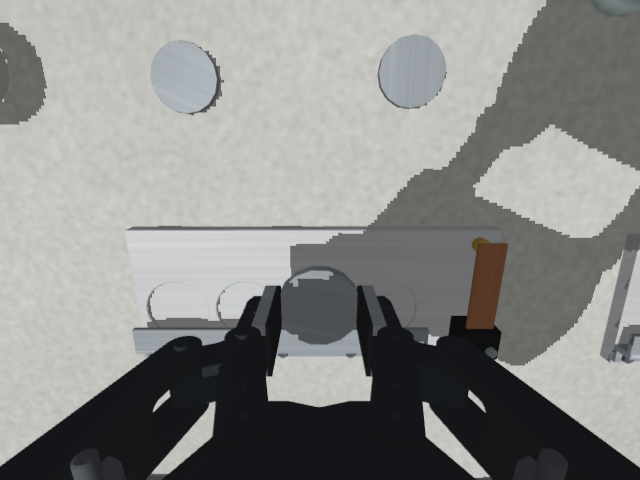

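The coupon is held flat at (319,305). The two left nests are centred at u ≈ 177 and 245, and the front edge is at v ≈ 228. A quick check of the holder frame against these:

```bash
python3 -c "
from h import *
f=dict(np.load('w9.npz'))
for x,y in ((10,-98),(10,-48),(-12,-98),(-12,-48),(-50,-126),(-50,126)):
    print(x,y,proj(f,np.append(hp(x,y),.01)).round(1))
for u in (147,208,217,275): print(cast(f,u,305,.01)[1])
"
```

```text
10 -98 [176.7 309.8]
10 -48 [246.1 309.9]
-12 -98 [172.7 281.8]
-12 -48 [244.2 281.9]
-50 -126 [123.4 229.4]
-50 126 [501.4 230.1]
-0.2874926934645943
-0.24381694592868924
-0.23737147715505708
-0.19582471822542447
```

send_rows:
  deltas:
    - {"grip":1,"dp":[-0.0012,0.04,-0.0004],"rotation":[-0.002,0,0]}
    - {"grip":1,"dp":[-0.0012,0.06,-0.0004],"rotation":[-0.002,0,0]}
    - {"grip":1,"dp":[-0.0012,0.067,-0.0004],"rotation":[-0.002,0,0]}
    - {"grip":1,"dp":[-0.0012,0.068,-0.0004],"rotation":[-0.002,0,0]}
    - {"grip":1,"dp":[-0.0012,0.068,-0.0004],"rotation":[-0.002,0,0]}
    - {"grip":1,"dp":[-0.0012,0.068,-0.0004],"rotation":[-0.002,0,0]}

```text
t: 25.32
tool_pos: [0.5636, -0.1684, 0.0131]
eef_rot: [[-0.01, 0.002, -1.0], [1.0, -0.001, -0.01], [-0.001, -1.0, -0.002]]
ft_force: [-0.1, -0.0, -0.0]
opening: 0.419
```

send_rows:
  deltas:
    - {"grip":1,"dp":[0,0.001,0],"rotation":[0,0,0]}
    - {"grip":1,"dp":[0,0.0015,0],"rotation":[0,0,0]}
    - {"grip":0,"dp":[0,0.0015,0],"rotation":[0,0,0]}
    - {"grip":-0.2,"dp":[0,0.0015,0],"rotation":[0,0,0]}
    - {"grip":-0.3,"dp":[0,0.0015,0],"rotation":[0,0,0]}
    - {"grip":-0.3,"dp":[0,-0.02,0],"rotation":[0,0,0]}
    - {"grip":-0.3,"dp":[0,-0.04,0],"rotation":[0,0,0]}
    - {"grip":0.5,"dp":[0,-0.04,0.045],"rotation":[0,0,0]}
    - {"grip":0.5,"dp":[0,-0.04,0.045],"rotation":[0,0,0]}
    - {"grip":0.5,"dp":[0,-0.04,0.045],"rotation":[0,0,0]}

```text
t: 26.58
tool_pos: [0.5187, -0.169, 0.0525]
eef_rot: [[-0.009, 0.001, -1.0], [1.0, -0.001, -0.009], [-0.001, -1.0, -0.001]]
ft_force: [0.5, 1.2, -0.4]
opening: 0.251
```

```bash
python3 -c "
from coup import *
s=ctrl.get_state();print(s['opening'],s['tool_pos'])
f=snap('wrist','w10'); np.savez('w10.npz',**{k:f[k] for k in ('image','fx','fy','cx','cy','C','Rwc')})
for c in coupons(f): print(c, 'on plate z.016:',cast(f,*c[1],.016).round(4))
p=hp(-32-17-11-4,2)
go(*p,.0135,90.55)
"
```

```text
0.2506036220589666 [ 0.51866442 -0.16898753  0.05247297]
(array([ 0.5692, -0.1681,  0.006 ]), array([318.1, 337. ]), np.float64(19.2)) on plate z.016: [ 0.5624 -0.1681  0.016 ]
(array([ 0.4527, -0.2459,  0.006 ]), array([179.5, 153.8]), np.float64(20.1)) on plate z.016: [ 0.4521 -0.2418  0.016 ]
(array([ 0.4481, -0.1115,  0.006 ]), array([423.1, 147.7]), np.float64(19.9)) on plate z.016: [ 0.4478 -0.1145  0.016 ]
dp [ 0.0015  0.0389 -0.0127] rot [ 0.0015 -0.0001 -0.0009]
```

View pics/w10.png

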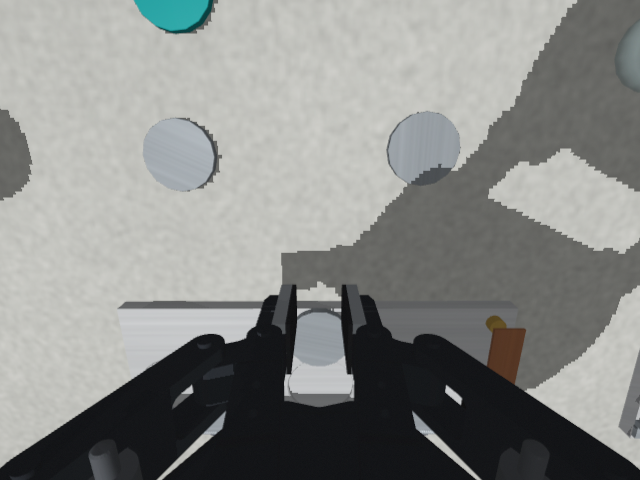

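The coupon is lying flat on the plate at (318,337), right in front of its nest. Now I'll push it in with the slightly open jaws used as a V.

send_rows:
  deltas:
    - {"grip":0.5,"dp":[0.0018,0.02,0],"rotation":[0.0015,0,-0.001]}
    - {"grip":0.5,"dp":[0.0018,0.038,0],"rotation":[0.0015,0,-0.001]}
    - {"grip":0.5,"dp":[0.0018,0.042,0],"rotation":[0.0015,0,-0.001]}
    - {"grip":0.5,"dp":[0.0018,0.042,0],"rotation":[0.0015,0,-0.001]}
    - {"grip":0.5,"dp":[0.0018,0.042,-0.007],"rotation":[0.0015,0,-0.001]}
    - {"grip":0.5,"dp":[0.0018,0.042,-0.007],"rotation":[0.0015,0,-0.001]}

```text
t: 27.38
tool_pos: [0.5263, -0.1672, 0.011]
eef_rot: [[-0.01, 0.001, -1.0], [1.0, -0.0, -0.01], [-0.0, -1.0, -0.001]]
ft_force: [-0.4, 0.3, -1.1]
opening: 0.247
```

send_rows:
  deltas:
    - {"grip":0.5,"dp":[0,0,-0.005],"rotation":[0,0,0]}
    - {"grip":0.5,"dp":[0,0,-0.01],"rotation":[0,0,0]}
    - {"grip":0.5,"dp":[0,0,-0.015],"rotation":[0,0,0]}
    - {"grip":0.5,"dp":[0,0,-0.02],"rotation":[0,0,0]}
    - {"grip":0.5,"dp":[0,0,-0.025],"rotation":[0,0,0]}
    - {"grip":0.5,"dp":[0,0,-0.03],"rotation":[0,0,0]}
    - {"grip":0.5,"dp":[0,0,-0.035],"rotation":[0,0,0]}
    - {"grip":0.5,"dp":[0,0,-0.04],"rotation":[0,0,0]}
    - {"grip":0.5,"dp":[0,0,-0.044],"rotation":[0,0,0]}
    - {"grip":0.5,"dp":[0,0,-0.047],"rotation":[0,0,0]}

```text
t: 28.62
tool_pos: [0.5723, -0.1664, 0.0103]
eef_rot: [[-0.01, -0.001, -1.0], [1.0, 0.001, -0.01], [0.001, -1.0, 0.001]]
ft_force: [0.0, 0.1, 0.1]
opening: 0.248
```

send_rows:
  deltas:
    - {"grip":0.5,"dp":[0,0,-0.0015],"rotation":[0,0,0]}
    - {"grip":0.5,"dp":[0,0,-0.003],"rotation":[0,0,0]}
    - {"grip":0.5,"dp":[0,0,-0.0035],"rotation":[0,0,0]}
    - {"grip":0.5,"dp":[0,0,-0.0035],"rotation":[0,0,0]}

```text
t: 29.12
tool_pos: [0.5756, -0.1664, 0.0103]
eef_rot: [[-0.01, -0.001, -1.0], [1.0, 0.0, -0.01], [0.0, -1.0, 0.001]]
ft_force: [0.3, 0.2, 0.3]
opening: 0.246
```

send_rows:
  deltas:
    - {"grip":0.5,"dp":[0,0,-0.001],"rotation":[0,0,0]}
    - {"grip":0.5,"dp":[0,0,-0.002],"rotation":[0,0,0]}
    - {"grip":0.5,"dp":[0,0,-0.002],"rotation":[0,0,0]}
    - {"grip":0.5,"dp":[0,0,-0.002],"rotation":[0,0,0]}

```text
t: 29.62
tool_pos: [0.5777, -0.1664, 0.0103]
eef_rot: [[-0.01, -0.001, -1.0], [1.0, 0.0, -0.01], [0.0, -1.0, 0.001]]
ft_force: [-0.2, -0.0, 0.4]
opening: 0.248
```

```bash
python3 -c "
from h import *
f=snap('scene'); w=snap('wrist')
np.savez('w11.npz',**{k:w[k] for k in ('image','fx','fy','cx','cy','C','Rwc')})
a=cv2.resize(f['image'][250:306,195:330],(540,224),interpolation=cv2.INTER_CUBIC)
b=cv2.resize(w['image'][220:420,180:460],(540,386),interpolation=cv2.INTER_CUBIC)[:370]
cv2.imwrite('pics/c11.png',np.vstack([a,b])[:,:,::-1])
"
```

```text
(no output)
```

View pics/c11.png

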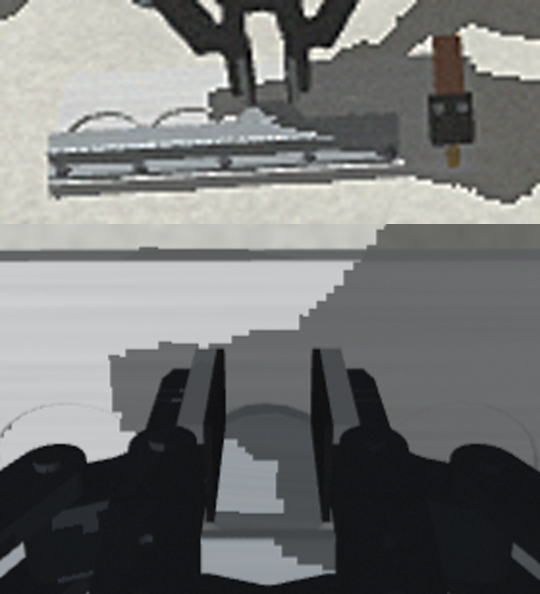

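```bash
python3 -c "
from h import *
f=dict(np.load('w11.npz'))
u=180+267/1.929
for v,z in ((313.8,.01),(319,.013),(319,.016)): print(v,z,((cast(f,u,v,z)-O2)@HX).round(4))
g=cv2.cvtColor(f['image'],cv2.COLOR_RGB2GRAY); print(g[308:326,int(u)-2:int(u)+3].mean(1).round())
print([proj(f,np.append(hp(x,2),z)).round(1) for x,z in ((-12,.01),(-10,.013),(-8,.013),(-10,.016),(-12,.016))])
"
```

```text
313.8 0.01 -0.0118
319 0.013 -0.0107
319 0.016 -0.0125
[106. 105. 105. 105.  97.  75.  68.  68.  68.  69.  74.  81.  76.  77.
  77.  78.  78.  79.]
[array([316. , 313.4]), array([316. , 320.3]), array([316. , 323.9]), array([315.9, 323.7]), array([315.9, 319.9])]
```

The picture doesn't settle whether the coupon has dropped, so I'll push on gently until it meets the far wall of the nest.

send_rows:
  deltas:
    - {"grip":0.5,"dp":[0,0,-0.001],"rotation":[0,0,0]}
    - {"grip":0.5,"dp":[0,0,-0.0015],"rotation":[0,0,0]}
    - {"grip":0.5,"dp":[0,0,-0.0015],"rotation":[0,0,0]}

```text
t: 30.1
tool_pos: [0.5792, -0.1663, 0.0103]
eef_rot: [[-0.01, -0.001, -1.0], [1.0, 0.0, -0.01], [0.0, -1.0, 0.001]]
ft_force: [-0.9, 0.1, 0.1]
opening: 0.25
```

send_rows:
  deltas:
    - {"grip":0.5,"dp":[0,0,-0.001],"rotation":[0,0,0]}
    - {"grip":0.5,"dp":[0,0,-0.0015],"rotation":[0,0,0]}
    - {"grip":0.5,"dp":[0,0,-0.0015],"rotation":[0,0,0]}

```text
t: 30.48
tool_pos: [0.5807, -0.1664, 0.0103]
eef_rot: [[-0.01, -0.001, -1.0], [1.0, 0.0, -0.01], [0.0, -1.0, 0.001]]
ft_force: [0.2, -0.1, 0.4]
opening: 0.25
```

```bash
python3 -c "
from h import *
f=snap('wrist');s=ctrl.get_state();print(s['tool_pos'],s['ft_force'])
g=cv2.cvtColor(f['image'],cv2.COLOR_RGB2GRAY); 
v0=int(proj(f,np.append(hp(-12,2),.01))[1])-4; print(v0,g[v0:v0+18,314:319].mean(1).round())
print([proj(f,np.append(hp(x,2),z)).round(1) for x,z in ((-12,.01),(-10,.013),(-8,.013),(-10,.016),(-12,.016))])
"
```

```text
[ 0.5806704  -0.16637968  0.01028733] [-1.03751158 -0.55601096  0.32241948]
303 [105. 105. 106. 104. 102. 106. 104. 104. 100.  86.  68.  68.  68.  67.
  70.  77.  78.  77.]
[array([315.9, 307.8]), array([315.9, 314.7]), array([315.9, 318.4]), array([315.9, 318. ]), array([315.9, 314.2])]
```

send_rows:
  deltas:
    - {"grip":0.5,"dp":[0,0,-0.001],"rotation":[0,0,0]}
    - {"grip":0.5,"dp":[0,0,-0.001],"rotation":[0,0,0]}
    - {"grip":0.5,"dp":[0,0,-0.001],"rotation":[0,0,0]}

```text
t: 30.9
tool_pos: [0.5816, -0.1663, 0.0103]
eef_rot: [[-0.01, -0.001, -1.0], [1.0, 0.001, -0.01], [0.001, -1.0, 0.001]]
ft_force: [-1.2, 0.1, 0.0]
opening: 0.248
```

send_rows:
  deltas:
    - {"grip":0.5,"dp":[0,0,-0.001],"rotation":[0,0,0]}
    - {"grip":0.5,"dp":[0,0,-0.001],"rotation":[0,0,0]}
    - {"grip":0.5,"dp":[0,0,-0.001],"rotation":[0,0,0]}

```text
t: 31.28
tool_pos: [0.5824, -0.1663, 0.0103]
eef_rot: [[-0.01, -0.001, -1.0], [1.0, 0.001, -0.01], [0.001, -1.0, 0.001]]
ft_force: [-3.7, -0.3, 1.6]
opening: 0.25
```

send_rows:
  deltas:
    - {"grip":0.5,"dp":[0,0,0.015],"rotation":[0,0,0]}
    - {"grip":0.5,"dp":[0,-0.03,0.04],"rotation":[0,0,0]}
    - {"grip":0.5,"dp":[0,-0.08,0.07],"rotation":[0,0,0]}
    - {"grip":0.5,"dp":[0,-0.09,0.08],"rotation":[0,0,0]}
    - {"grip":0.5,"dp":[0,-0.09,0.08],"rotation":[0,0,0]}
    - {"grip":0.5,"dp":[0,-0.09,0.08],"rotation":[0,0,0]}

```text
t: 32.02
tool_pos: [0.5032, -0.1672, 0.0995]
eef_rot: [[-0.01, -0.001, -1.0], [1.0, 0.001, -0.01], [0.001, -1.0, 0.001]]
ft_force: [0.2, 0.7, 0.1]
opening: 0.25
```

```bash
python3 -c "
from coup import *
f=snap('wrist','w12');s=ctrl.get_state();print(s['tool_pos'])
np.savez('w12.npz',**{k:f[k] for k in ('image','fx','fy','cx','cy','C','Rwc')})
print([proj(f,np.append(hp(x,2),z)).round(1) for x,z in ((-12,.01),(-10,.013),(-8,.013),(-10,.016),(-12,.016),(18,.023))])
c=proj(f,np.append(hp(10,2),.013)); x,y=int(c[0]),int(c[1])
cv2.imwrite('pics/c12.png',cv2.resize(f['image'][y-60:y+40,x-100:x+60],(800,500),interpolation=cv2.INTER_CUBIC)[:,:,::-1]); print(x,y)
for q in coupons(f): print(q)
"
```

```text
[ 0.50313681 -0.1670561   0.09938503]
[array([316.8, 338.3]), array([316.8, 342.7]), array([316.8, 344.8]), array([316.8, 344.9]), array([316.8, 342.7]), array([316.8, 380.3])]
316 363
(array([ 0.4528, -0.2461,  0.006 ]), array([205.9, 173. ]), np.float64(19.8))
(array([ 0.4481, -0.1113,  0.006 ]), array([398. , 168.3]), np.float64(19.7))
```

View pics/c12.png

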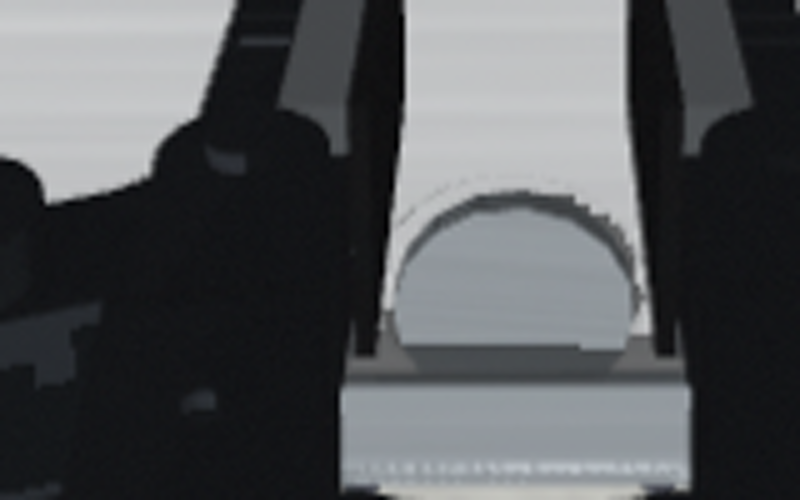

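The nest's rim arc is at y≈178 in the crop and the coupon's rear top edge at y≈210. The coupon sits inside the rim, up against the far wall. I'll confirm its height by touch (top at 13 mm if home).

```bash
python3 -c "
from h import *
go(*hp(-2,2),.03,90.55)
"
```

```text
dp [-0.0007  0.0692 -0.0906] rot [-0.0015  0.0002  0.0009]
```

send_rows:
  deltas:
    - {"grip":1,"dp":[-0.0007,0,-0.05],"rotation":[-0.0015,0,0.001]}
    - {"grip":1,"dp":[-0.0007,0.02,-0.0906],"rotation":[-0.0015,0,0.001]}
    - {"grip":1,"dp":[-0.0007,0.05,-0.0906],"rotation":[-0.0015,0,0.001]}
    - {"grip":1,"dp":[-0.0007,0.0692,-0.0906],"rotation":[-0.0015,0,0.001]}
    - {"grip":1,"dp":[-0.0007,0.0792,-0.0906],"rotation":[-0.0015,0,0.001]}
    - {"grip":1,"dp":[-0.0007,0.0832,-0.0906],"rotation":[-0.0015,0,0.001]}
    - {"grip":1,"dp":[-0.0007,0.0847,-0.0906],"rotation":[-0.0015,0,0.001]}
    - {"grip":1,"dp":[-0.0007,0.0847,-0.0906],"rotation":[-0.0015,0,0.001]}

```text
t: 33.08
tool_pos: [0.5936, -0.1671, 0.0161]
eef_rot: [[-0.01, 0.002, -1.0], [1.0, -0.001, -0.01], [-0.001, -1.0, -0.001]]
ft_force: [-0.1, 0.5, 0.1]
opening: 0.001
```

send_rows:
  deltas:
    - {"grip":1,"dp":[0,0.001,0],"rotation":[0,0,0]}
    - {"grip":1,"dp":[0,0.0015,0],"rotation":[0,0,0]}
    - {"grip":1,"dp":[0,0.0015,0],"rotation":[0,0,0]}

```text
t: 33.45
tool_pos: [0.5933, -0.167, 0.0142]
eef_rot: [[-0.01, 0.001, -1.0], [1.0, -0.001, -0.01], [-0.001, -1.0, -0.001]]
ft_force: [-0.8, -1.2, 0.7]
opening: -0.001
```

send_rows:
  deltas:
    - {"grip":1,"dp":[0,0.001,0],"rotation":[0,0,0]}
    - {"grip":1,"dp":[0,0.001,0],"rotation":[0,0,0]}
    - {"grip":1,"dp":[0,0.001,0],"rotation":[0,0,0]}

```text
t: 33.83
tool_pos: [0.5932, -0.167, 0.0131]
eef_rot: [[-0.01, 0.001, -1.0], [1.0, -0.001, -0.01], [-0.001, -1.0, -0.001]]
ft_force: [-0.2, 0.2, -0.5]
opening: -0.001
```

send_rows:
  deltas:
    - {"grip":1,"dp":[0,0.001,0],"rotation":[0,0,0]}
    - {"grip":1,"dp":[0,0.001,0],"rotation":[0,0,0]}
    - {"grip":1,"dp":[0,0.001,0],"rotation":[0,0,0]}

```text
t: 34.2
tool_pos: [0.5933, -0.167, 0.013]
eef_rot: [[-0.01, 0.001, -1.0], [1.0, -0.001, -0.01], [-0.001, -1.0, -0.001]]
ft_force: [-3.9, 2.2, 16.0]
opening: -0.0
```

The touch comes at 13.0 mm, so coupon 1 is fully home. Coupon 2 is next.

```bash
python3 -c "
from h import *
go(.4485,-.1115,.05,90.55)
"
```

```text
dp [ 0.0568 -0.0372  0.1442] rot [ 0.0011  0.     -0.0007]
```

send_rows:
  deltas:
    - {"grip":1,"dp":[0,-0.02,0],"rotation":[0,0,0]}
    - {"grip":1,"dp":[0,-0.06,0.02],"rotation":[0,0,0]}
    - {"grip":0,"dp":[0.056,-0.06,0.144],"rotation":[0,0,0]}
    - {"grip":-0.4,"dp":[0.056,-0.06,0.144],"rotation":[0,0,0]}
    - {"grip":-0.4,"dp":[0.056,-0.037,0.144],"rotation":[0,0,0]}
    - {"grip":-0.4,"dp":[0.056,-0.037,0.144],"rotation":[0,0,0]}
    - {"grip":-0.4,"dp":[0.056,-0.037,0.144],"rotation":[0,0,0]}
    - {"grip":-0.4,"dp":[0.056,-0.037,0.144],"rotation":[0,0,0]}

```text
t: 35.2
tool_pos: [0.4499, -0.1129, 0.0494]
eef_rot: [[-0.009, 0.002, -1.0], [1.0, -0.001, -0.009], [-0.001, -1.0, -0.002]]
ft_force: [0.3, -0.5, 0.4]
opening: 0.705
```

```bash
python3 -c "
from coup import *
s=ctrl.get_state();print(s['opening'],s['tool_pos'])
f=snap('wrist','w13')
for q in coupons(f): print(q)
go(.4485,-.1115,.001,90.55)
"
```

```text
0.7051922499784004 [ 0.44994983 -0.11287375  0.04942629]
(array([ 0.4518, -0.2447,  0.006 ]), array([ 99.6, 268.3]), np.float64(19.6))
dp [0.0014 0.0484 0.0013] rot [ 0.0019 -0.0001 -0.001 ]
```

```bash
python3 -c "
from h import *
f=snap('wrist'); u,v=proj(f,(.4485,-.1115,.006)); print(u,v)
g=cv2.GaussianBlur(cv2.cvtColor(f['image'],cv2.COLOR_RGB2GRAY),(5,5),0)
h=cv2.cvtColor(f['image'],cv2.COLOR_RGB2HSV); print(h[int(v),int(u)-50:int(u)+51:10].tolist())
m=cv2.inRange(h,(95,8,40),(135,90,255)); cs,_=cv2.findContours(cv2.morphologyEx(m,cv2.MORPH_OPEN,np.ones((5,5))),cv2.RETR_EXTERNAL,cv2.CHAIN_APPROX_NONE)
for c in cs:
    if cv2.contourArea(c)>500:
        e=cv2.fitEllipse(cv2.convexHull(c)); print(cv2.boundingRect(c),cv2.contourArea(c),e,cast(f,*e[0],.006).round(4))
c=cv2.HoughCircles(g,cv2.HOUGH_GRADIENT,1.5,30,param1=60,param2=25,minRadius=25,maxRadius=45)
print(None if c is None else [(q.round(1),cast(f,q[0],q[1],.006).round(4)) for q in c[0][:6]])
"
```

```text
319.6175135004265 265.88470271852026
[[36, 10, 122], [30, 7, 104], [105, 19, 80], [105, 25, 83], [105, 19, 79], [105, 20, 78], [105, 26, 80], [103, 22, 81], [103, 23, 79], [38, 10, 102], [38, 10, 102]]
(392, 290, 31, 53) 584.0 ((406.3824768066406, 317.5128479003906), (20.26158905029297, 62.38595962524414), 155.4772491455078) [ 0.4832 -0.056   0.006 ]
(216, 290, 30, 53) 573.5 ((231.83802795410156, 316.69525146484375), (21.65465545654297, 57.98569869995117), 24.915822982788086) [ 0.4838 -0.1668  0.006 ]
(65, 239, 70, 61) 3230.5 ((99.2806167602539, 268.781494140625), (59.659996032714844, 71.01565551757812), 109.80724334716797) [ 0.4518 -0.2448  0.006 ]
(289, 234, 64, 62) 3069.0 ((320.7867431640625, 264.2444152832031), (62.158023834228516, 64.87367248535156), 86.31830596923828) [ 0.4474 -0.1108  0.006 ]
[(array([320.2, 263.2,  31.8], dtype=float32), array([ 0.4468, -0.1111,  0.006 ])), (array([ 84.8, 125.2,  44. ], dtype=float32), array([ 0.3695, -0.237 ,  0.006 ])), (array([ 96.8, 270.8,  33.4], dtype=float32), array([ 0.4531, -0.2466,  0.006 ])), (array([533.2, 191.2,  40.6], dtype=float32), array([0.4021, 0.0081, 0.006 ])), (array([564.8, 189.8,  42.4], dtype=float32), array([0.401 , 0.0256, 0.006 ])), (array([146.2, 387.8,  44. ], dtype=float32), array([ 0.5396, -0.2292,  0.006 ]))]
```

Coupon 2 is in shadow at (.448, -.111), in its original place. I'll grasp it there.

send_rows:
  deltas:
    - {"grip":-0.4,"dp":[0.0018,0.03,0.0018],"rotation":[0.0019,0,-0.001]}
    - {"grip":-0.4,"dp":[0.0018,0.0484,0.0018],"rotation":[0.0019,0,-0.001]}
    - {"grip":-0.4,"dp":[0.0018,0.0484,0.0018],"rotation":[0.0019,0,-0.001]}
    - {"grip":0,"dp":[0.0018,0.0484,0.0018],"rotation":[0.0019,0,-0.001]}
    - {"grip":1,"dp":[0.0018,0.0484,0.0018],"rotation":[0.0019,0,-0.001]}
    - {"grip":1,"dp":[0.0018,0.0484,0.0018],"rotation":[0.0019,0,-0.001]}
    - {"grip":1,"dp":[0.0018,0.0484,0.0018],"rotation":[0.0019,0,-0.001]}
    - {"grip":1,"dp":[0.0018,0.0484,0.0018],"rotation":[0.0019,0,-0.001]}

```text
t: 36.3
tool_pos: [0.4474, -0.1107, 0.0018]
eef_rot: [[-0.01, 0.0, -1.0], [1.0, -0.0, -0.01], [-0.0, -1.0, -0.0]]
ft_force: [-2.4, 0.3, 13.3]
opening: 0.425
```

send_rows:
  deltas:
    - {"grip":1,"dp":[0,-0.01,0],"rotation":[0,0,0]}
    - {"grip":1,"dp":[0,-0.05,0],"rotation":[0,0,0]}
    - {"grip":1,"dp":[0,-0.06,0],"rotation":[0,0,0]}
    - {"grip":1,"dp":[0,-0.06,0],"rotation":[0,0,0]}

```text
t: 36.8
tool_pos: [0.4475, -0.1108, 0.0615]
eef_rot: [[-0.01, 0.001, -1.0], [1.0, -0.0, -0.01], [-0.0, -1.0, -0.001]]
ft_force: [0.2, 0.2, -1.8]
opening: 0.417
```

```bash
python3 -c "
from h import *
s=ctrl.get_state();print(s['opening'],s['tool_pos'])
go(*hp(-33,52),.06,90.55)
"
```

```text
0.4166999090702286 [ 0.44754092 -0.11082117  0.06146662]
dp [-0.0074  0.0016 -0.1146] rot [ 0.0009  0.     -0.0004]
```

send_rows:
  deltas:
    - {"grip":1,"dp":[-0.0074,0,-0.06],"rotation":[0,0,0]}
    - {"grip":1,"dp":[-0.0074,0,-0.1146],"rotation":[0,0,0]}
    - {"grip":1,"dp":[-0.0074,0,-0.1146],"rotation":[0,0,0]}
    - {"grip":1,"dp":[-0.0074,0,-0.1146],"rotation":[0,0,0]}
    - {"grip":1,"dp":[-0.0074,0,-0.1146],"rotation":[0,0,0]}
    - {"grip":1,"dp":[-0.0074,0.03,-0.1146],"rotation":[0,0,0]}
    - {"grip":1,"dp":[-0.0074,0.04,-0.1146],"rotation":[0,0,0]}
    - {"grip":1,"dp":[-0.0074,0.04,-0.1146],"rotation":[0,0,0]}

```text
t: 37.8
tool_pos: [0.5608, -0.1168, 0.0201]
eef_rot: [[-0.009, -0.003, -1.0], [1.0, 0.001, -0.009], [0.001, -1.0, 0.003]]
ft_force: [-0.7, -0.1, -0.5]
opening: 0.418
```

```bash
python3 -c "
from h import *
s=ctrl.get_state();print(s['opening'],s['tool_pos'])
go(*hp(-33,52),.0115,90.55)
"
```

```text
0.41771751686303776 [ 0.56081663 -0.1167832   0.02007649]
dp [-0.0004  0.0086 -0.0014] rot [-0.0028 -0.0002  0.001 ]
```

send_rows:
  deltas:
    - {"grip":1,"dp":[0,0.006,-0.0014],"rotation":[-0.002,0,0.001]}
    - {"grip":1,"dp":[0,0.008,-0.0014],"rotation":[-0.002,0,0.001]}
    - {"grip":1,"dp":[0,0.009,-0.0014],"rotation":[-0.002,0,0.001]}
    - {"grip":0,"dp":[0,0.009,-0.0014],"rotation":[-0.002,0,0.001]}
    - {"grip":-0.2,"dp":[0,0.009,-0.0014],"rotation":[-0.002,0,0.001]}
    - {"grip":-0.2,"dp":[0,0.009,-0.0014],"rotation":[-0.002,0,0.001]}
    - {"grip":-0.2,"dp":[0,-0.02,-0.0014],"rotation":[-0.002,0,0.001]}
    - {"grip":0.5,"dp":[0,-0.03,0.045],"rotation":[-0.002,0,0.001]}
    - {"grip":0.5,"dp":[0,-0.03,0.045],"rotation":[-0.002,0,0.001]}
    - {"grip":0.5,"dp":[0,-0.03,0.045],"rotation":[-0.002,0,0.001]}

```text
t: 39.05
tool_pos: [0.5172, -0.1175, 0.0506]
eef_rot: [[-0.009, 0.002, -1.0], [1.0, -0.001, -0.009], [-0.001, -1.0, -0.002]]
ft_force: [0.3, 0.7, 0.4]
opening: 0.251
```

```bash
python3 -c "
from coup import *
s=ctrl.get_state();print(s['opening'],s['tool_pos'])
f=snap('wrist','w14')
for q in coupons(f): print(q,cast(f,*q[1],.016).round(4))
print(proj(f,np.append(hp(-33,52),.016)))
go(*hp(-70,52),.0108,90.55)
"
```

```text
0.2514950268962444 [ 0.51722926 -0.11752876  0.05063591]
(array([ 0.5694, -0.1164,  0.006 ]), array([318.4, 340.8]), np.float64(19.0)) [ 0.5625 -0.1165  0.016 ]
(array([ 0.4527, -0.2451,  0.006 ]), array([ 86. , 155.6]), np.float64(20.6)) [ 0.452  -0.2383  0.016 ]
[317.37214851 340.43335424]
dp [ 0.      0.0397 -0.0076] rot [ 0.0016 -0.     -0.0008]
```

send_rows:
  deltas:
    - {"grip":0.5,"dp":[0,0.02,0],"rotation":[0.0016,0,-0.001]}
    - {"grip":0.5,"dp":[0,0.037,0],"rotation":[0.0016,0,-0.001]}
    - {"grip":0.5,"dp":[0,0.0397,0],"rotation":[0.0016,0,-0.001]}
    - {"grip":0.5,"dp":[0,0.0397,0],"rotation":[0.0016,0,-0.001]}
    - {"grip":0.5,"dp":[0,0.0397,-0.0076],"rotation":[0.0016,0,-0.001]}
    - {"grip":0.5,"dp":[0,0.0397,-0.0076],"rotation":[0.0016,0,-0.001]}

```text
t: 39.85
tool_pos: [0.5255, -0.1175, 0.0113]
eef_rot: [[-0.01, 0.001, -1.0], [1.0, -0.0, -0.01], [-0.0, -1.0, -0.001]]
ft_force: [0.4, -0.4, 0.1]
opening: 0.254
```

send_rows:
  deltas:
    - {"grip":0.5,"dp":[0,0,-0.006],"rotation":[0,0,0]}
    - {"grip":0.5,"dp":[0,0,-0.012],"rotation":[0,0,0]}
    - {"grip":0.5,"dp":[0,0,-0.018],"rotation":[0,0,0]}
    - {"grip":0.5,"dp":[0,0,-0.024],"rotation":[0,0,0]}
    - {"grip":0.5,"dp":[0,0,-0.03],"rotation":[0,0,0]}
    - {"grip":0.5,"dp":[0,0,-0.036],"rotation":[0,0,0]}
    - {"grip":0.5,"dp":[0,0,-0.042],"rotation":[0,0,0]}
    - {"grip":0.5,"dp":[0,0,-0.047],"rotation":[0,0,0]}
    - {"grip":0.5,"dp":[0,0,-0.051],"rotation":[0,0,0]}
    - {"grip":0.5,"dp":[0,0,-0.053],"rotation":[0,0,0]}

```text
t: 41.1
tool_pos: [0.5776, -0.1168, 0.0107]
eef_rot: [[-0.01, -0.001, -1.0], [1.0, 0.0, -0.01], [0.0, -1.0, 0.001]]
ft_force: [-0.1, 0.6, 1.2]
opening: 0.247
```

send_rows:
  deltas:
    - {"grip":0.5,"dp":[0,0,-0.001],"rotation":[0,0,0]}
    - {"grip":0.5,"dp":[0,0,-0.002],"rotation":[0,0,0]}
    - {"grip":0.5,"dp":[0,0,-0.003],"rotation":[0,0,0]}
    - {"grip":0.5,"dp":[0,0,-0.003],"rotation":[0,0,0]}

```text
t: 41.6
tool_pos: [0.5803, -0.1167, 0.0108]
eef_rot: [[-0.01, -0.001, -1.0], [1.0, 0.0, -0.01], [0.0, -1.0, 0.001]]
ft_force: [0.4, 0.3, 0.3]
opening: 0.248
```

send_rows:
  deltas:
    - {"grip":0.5,"dp":[0,0,-0.001],"rotation":[0,0,0]}
    - {"grip":0.5,"dp":[0,0,-0.001],"rotation":[0,0,0]}
    - {"grip":0.5,"dp":[0,0,-0.001],"rotation":[0,0,0]}

```text
t: 41.98
tool_pos: [0.5813, -0.1167, 0.0107]
eef_rot: [[-0.01, -0.001, -1.0], [1.0, 0.0, -0.01], [0.0, -1.0, 0.001]]
ft_force: [0.0, 0.0, -0.3]
opening: 0.255
```

send_rows:
  deltas:
    - {"grip":0.5,"dp":[0,0,0.01],"rotation":[0,0,0]}
    - {"grip":0.7,"dp":[0,-0.02,0.02],"rotation":[0,0,0]}
    - {"grip":1,"dp":[0,-0.03,0],"rotation":[0,0,0]}
    - {"grip":1,"dp":[0,-0.03,-0.012],"rotation":[0,0,0]}
    - {"grip":1,"dp":[0,-0.02,-0.012],"rotation":[0,0,0]}
    - {"grip":1,"dp":[0,-0.0065,-0.012],"rotation":[0,0,0]}
    - {"grip":1,"dp":[0,-0.0035,-0.012],"rotation":[0,0,0]}
    - {"grip":1,"dp":[0,-0.0035,-0.012],"rotation":[0,0,0]}

```text
t: 42.98
tool_pos: [0.5921, -0.1164, 0.0133]
eef_rot: [[-0.01, -0.003, -1.0], [1.0, 0.001, -0.01], [0.001, -1.0, 0.003]]
ft_force: [0.2, -0.5, -0.3]
opening: -0.001
```

send_rows:
  deltas:
    - {"grip":1,"dp":[0,0.001,0],"rotation":[0,0,0]}
    - {"grip":1,"dp":[0,0.0015,0],"rotation":[0,0,0]}
    - {"grip":1,"dp":[0,0.0015,0],"rotation":[0,0,0]}

```text
t: 43.35
tool_pos: [0.5925, -0.1165, 0.013]
eef_rot: [[-0.01, -0.002, -1.0], [1.0, 0.001, -0.01], [0.001, -1.0, 0.002]]
ft_force: [-5.9, 1.4, 17.5]
opening: -0.001
```

The touch is at 13.0 mm again, so coupon 2 is home. Coupon 3 is next.

```bash
python3 -c "
from h import *
go(.4525,-.245,.05,90.55)
"
```

```text
dp [-0.1271 -0.0369  0.1413] rot [-0.0018 -0.      0.0007]
```

send_rows:
  deltas:
    - {"grip":1,"dp":[0,-0.02,0],"rotation":[0,0,0]}
    - {"grip":1,"dp":[0,-0.06,0.02],"rotation":[0,0,0]}
    - {"grip":0,"dp":[-0.127,-0.06,0.1413],"rotation":[0,0,0]}
    - {"grip":-0.4,"dp":[-0.127,-0.06,0.1413],"rotation":[0,0,0]}
    - {"grip":-0.4,"dp":[-0.127,-0.06,0.1413],"rotation":[0,0,0]}
    - {"grip":-0.4,"dp":[-0.127,-0.037,0.1413],"rotation":[0,0,0]}
    - {"grip":-0.4,"dp":[-0.127,-0.037,0.1413],"rotation":[0,0,0]}
    - {"grip":-0.4,"dp":[-0.127,-0.037,0.1413],"rotation":[0,0,0]}
    - {"grip":-0.4,"dp":[-0.127,-0.037,0.1413],"rotation":[0,0,0]}

```text
t: 44.48
tool_pos: [0.4539, -0.2447, 0.0503]
eef_rot: [[-0.011, -0.0, -1.0], [1.0, -0.0, -0.011], [-0.0, -1.0, 0.0]]
ft_force: [0.2, -0.8, -1.3]
opening: 0.698
```

```bash
sed -i 's/(100,10,60),(130,90,255)/(95,8,40),(135,90,255)/' coup.py; python3 -c "
from coup import *
s=ctrl.get_state();print(s['opening'],s['tool_pos'])
f=snap('wrist','w15')
for q in coupons(f): print(q)
go(.4525,-.245,.001,90.55)
"
```

```text
0.697697360116177 [ 0.45387612 -0.24470452  0.05031252]
(array([ 0.452 , -0.2469,  0.006 ]), array([313.8, 264.4]), np.float64(19.1))
dp [-0.0003  0.0493  0.0013] rot [-0.0002  0.001   0.    ]
```

send_rows:
  deltas:
    - {"grip":-0.4,"dp":[-0.002,0.03,0.0018],"rotation":[0,0,0]}
    - {"grip":-0.4,"dp":[-0.002,0.0493,0.0018],"rotation":[0,0,0]}
    - {"grip":-0.4,"dp":[-0.002,0.0493,0.0018],"rotation":[0,0,0]}
    - {"grip":0,"dp":[-0.002,0.0493,0.0018],"rotation":[0,0,0]}
    - {"grip":1,"dp":[-0.002,0.0493,0.0018],"rotation":[0,0,0]}
    - {"grip":1,"dp":[-0.002,0.0493,0.0018],"rotation":[0,0,0]}
    - {"grip":1,"dp":[-0.002,0.0493,0.0018],"rotation":[0,0,0]}
    - {"grip":1,"dp":[-0.002,0.0493,0.0018],"rotation":[0,0,0]}

```text
t: 45.52
tool_pos: [0.452, -0.2471, 0.0019]
eef_rot: [[-0.01, 0.001, -1.0], [1.0, -0.0, -0.01], [-0.0, -1.0, -0.001]]
ft_force: [-1.9, 3.4, 11.5]
opening: 0.416
```

send_rows:
  deltas:
    - {"grip":1,"dp":[0,-0.01,0],"rotation":[0,0,0]}
    - {"grip":1,"dp":[0,-0.05,0],"rotation":[0,0,0]}
    - {"grip":1,"dp":[0,-0.06,0],"rotation":[0,0,0]}
    - {"grip":1,"dp":[0,-0.06,0],"rotation":[0,0,0]}

```text
t: 46.02
tool_pos: [0.4519, -0.2473, 0.0614]
eef_rot: [[-0.01, 0.001, -1.0], [1.0, -0.001, -0.01], [-0.001, -1.0, -0.001]]
ft_force: [-0.3, 0.4, -0.3]
opening: 0.421
```

```bash
python3 -c "
from h import *
s=ctrl.get_state();print(s['opening'],s['tool_pos'])
go(*hp(-33,-98),.06,90.55)
"
```

```text
0.42094307259370595 [ 0.45193597 -0.24731312  0.06144525]
dp [-0.0209  0.0016 -0.1115] rot [ 0.0009  0.     -0.0008]
```

send_rows:
  deltas:
    - {"grip":1,"dp":[-0.0209,0,-0.06],"rotation":[0,0,0]}
    - {"grip":1,"dp":[-0.0209,0,-0.1115],"rotation":[0,0,0]}
    - {"grip":1,"dp":[-0.0209,0,-0.1115],"rotation":[0,0,0]}
    - {"grip":1,"dp":[-0.0209,0,-0.1115],"rotation":[0,0,0]}
    - {"grip":1,"dp":[-0.0209,0,-0.1115],"rotation":[0,0,0]}
    - {"grip":1,"dp":[-0.0209,0.03,-0.1115],"rotation":[0,0,0]}
    - {"grip":1,"dp":[-0.0209,0.04,-0.1115],"rotation":[0,0,0]}
    - {"grip":1,"dp":[-0.0209,0.04,-0.1115],"rotation":[0,0,0]}

```text
t: 47.02
tool_pos: [0.5624, -0.2667, 0.02]
eef_rot: [[-0.009, -0.002, -1.0], [1.0, 0.001, -0.009], [0.001, -1.0, 0.002]]
ft_force: [0.1, -0.2, -0.3]
opening: 0.416
```

```bash
python3 -c "
from h import *
s=ctrl.get_state();print(s['opening'],s['tool_pos'])
go(*hp(-33,-98),.0115,90.55)
"
```

```text
0.41588088484700425 [ 0.56237592 -0.26665627  0.02001211]
dp [-0.0005  0.0085 -0.0013] rot [-0.0022 -0.0003  0.0013]
```

send_rows:
  deltas:
    - {"grip":1,"dp":[0,0.006,-0.001],"rotation":[-0.002,0,0.001]}
    - {"grip":1,"dp":[0,0.008,-0.001],"rotation":[-0.002,0,0.001]}
    - {"grip":1,"dp":[0,0.009,-0.001],"rotation":[-0.002,0,0.001]}
    - {"grip":0,"dp":[0,0.009,-0.001],"rotation":[-0.002,0,0.001]}
    - {"grip":-0.2,"dp":[0,0.009,-0.001],"rotation":[-0.002,0,0.001]}
    - {"grip":-0.2,"dp":[0,0.009,-0.001],"rotation":[-0.002,0,0.001]}
    - {"grip":-0.2,"dp":[0,-0.02,-0.001],"rotation":[-0.002,0,0.001]}
    - {"grip":0.5,"dp":[0,-0.03,0.045],"rotation":[-0.002,0,0.001]}
    - {"grip":0.5,"dp":[0,-0.03,0.045],"rotation":[-0.002,0,0.001]}
    - {"grip":0.5,"dp":[0,-0.03,0.045],"rotation":[-0.002,0,0.001]}

```text
t: 48.28
tool_pos: [0.5186, -0.2675, 0.0506]
eef_rot: [[-0.009, 0.002, -1.0], [1.0, -0.001, -0.009], [-0.001, -1.0, -0.002]]
ft_force: [0.9, 0.1, 0.5]
opening: 0.248
```

```bash
python3 -c "
from coup import *
s=ctrl.get_state();print(s['opening'],s['tool_pos'])
f=snap('wrist','w16')
for q in coupons(f): print(q,cast(f,*q[1],.016).round(4))
print(proj(f,np.append(hp(-33,-98),.016)),hp(-33,-98))
go(*hp(-70,-98),.0108,90.55)
"
```

```text
0.24766136294891317 [ 0.51855386 -0.26750496  0.05058465]
(array([ 0.5703, -0.2663,  0.006 ]), array([318.6, 340.3]), np.float64(19.5)) [ 0.5634 -0.2663  0.016 ]
[317.35069266 340.62191743] [ 0.56364224 -0.26711226]
dp [-0.      0.0396 -0.0077] rot [ 0.0018 -0.     -0.0009]
```

send_rows:
  deltas:
    - {"grip":0.5,"dp":[0,0.02,0],"rotation":[0.0016,0,-0.001]}
    - {"grip":0.5,"dp":[0,0.037,0],"rotation":[0.0016,0,-0.001]}
    - {"grip":0.5,"dp":[0,0.0396,0],"rotation":[0.0016,0,-0.001]}
    - {"grip":0.5,"dp":[0,0.0396,0],"rotation":[0.0016,0,-0.001]}
    - {"grip":0.5,"dp":[0,0.0396,-0.0077],"rotation":[0.0016,0,-0.001]}
    - {"grip":0.5,"dp":[0,0.0396,-0.0077],"rotation":[0.0016,0,-0.001]}

```text
t: 49.08
tool_pos: [0.527, -0.2675, 0.0114]
eef_rot: [[-0.01, 0.001, -1.0], [1.0, -0.0, -0.01], [-0.0, -1.0, -0.001]]
ft_force: [-0.2, 0.0, -0.1]
opening: 0.251
```

send_rows:
  deltas:
    - {"grip":0.5,"dp":[0,0,-0.006],"rotation":[0,0,0]}
    - {"grip":0.5,"dp":[0,0,-0.012],"rotation":[0,0,0]}
    - {"grip":0.5,"dp":[0,0,-0.018],"rotation":[0,0,0]}
    - {"grip":0.5,"dp":[0,0,-0.024],"rotation":[0,0,0]}
    - {"grip":0.5,"dp":[0,0,-0.03],"rotation":[0,0,0]}
    - {"grip":0.5,"dp":[0,0,-0.036],"rotation":[0,0,0]}
    - {"grip":0.5,"dp":[0,0,-0.042],"rotation":[0,0,0]}
    - {"grip":0.5,"dp":[0,0,-0.047],"rotation":[0,0,0]}
    - {"grip":0.5,"dp":[0,0,-0.051],"rotation":[0,0,0]}
    - {"grip":0.5,"dp":[0,0,-0.053],"rotation":[0,0,0]}

```text
t: 50.32
tool_pos: [0.5792, -0.2667, 0.0108]
eef_rot: [[-0.01, -0.0, -1.0], [1.0, 0.0, -0.01], [0.0, -1.0, 0.0]]
ft_force: [0.1, -0.4, 0.2]
opening: 0.253
```

send_rows:
  deltas:
    - {"grip":0.5,"dp":[0,0,-0.001],"rotation":[0,0,0]}
    - {"grip":0.5,"dp":[0,0,-0.002],"rotation":[0,0,0]}
    - {"grip":0.5,"dp":[0,0,-0.003],"rotation":[0,0,0]}
    - {"grip":0.5,"dp":[0,0,-0.0035],"rotation":[0,0,0]}
    - {"grip":0.5,"dp":[0,0,-0.0035],"rotation":[0,0,0]}

```text
t: 50.95
tool_pos: [0.5824, -0.2666, 0.0108]
eef_rot: [[-0.01, -0.0, -1.0], [1.0, 0.0, -0.01], [0.0, -1.0, 0.0]]
ft_force: [0.1, 0.5, 0.1]
opening: 0.249
```

Same touch check as before.

send_rows:
  deltas:
    - {"grip":0.5,"dp":[0,0,0.01],"rotation":[0,0,0]}
    - {"grip":0.7,"dp":[0,-0.02,0.02],"rotation":[0,0,0]}
    - {"grip":1,"dp":[0,-0.03,0],"rotation":[0,0,0]}
    - {"grip":1,"dp":[0,-0.03,-0.012],"rotation":[0,0,0]}
    - {"grip":1,"dp":[0,-0.02,-0.012],"rotation":[0,0,0]}
    - {"grip":1,"dp":[0,-0.0065,-0.012],"rotation":[0,0,0]}
    - {"grip":1,"dp":[0,-0.0035,-0.012],"rotation":[0,0,0]}
    - {"grip":1,"dp":[0,-0.0035,-0.012],"rotation":[0,0,0]}

```text
t: 51.95
tool_pos: [0.5933, -0.2662, 0.0133]
eef_rot: [[-0.009, -0.002, -1.0], [1.0, 0.002, -0.009], [0.002, -1.0, 0.002]]
ft_force: [-0.3, -0.3, -0.1]
opening: -0.004
```

send_rows:
  deltas:
    - {"grip":1,"dp":[0,0.001,0],"rotation":[0,0,0]}
    - {"grip":1,"dp":[0,0.0015,0],"rotation":[0,0,0]}
    - {"grip":1,"dp":[0,0.0015,0],"rotation":[0,0,0]}

```text
t: 52.32
tool_pos: [0.5937, -0.2664, 0.013]
eef_rot: [[-0.01, -0.001, -1.0], [1.0, 0.001, -0.01], [0.001, -1.0, 0.001]]
ft_force: [-6.7, 3.0, 15.4]
opening: 0.0
```

send_rows:
  deltas:
    - {"grip":1,"dp":[0,-0.02,0],"rotation":[0,0,0]}
    - {"grip":1,"dp":[0,-0.07,0.02],"rotation":[0,0,0]}
    - {"grip":1,"dp":[0,-0.13,0.06],"rotation":[0,0,0]}
    - {"grip":1,"dp":[0.05,-0.17,0.12],"rotation":[0,0,0]}
    - {"grip":1,"dp":[0.09,-0.17,0.16],"rotation":[0,0,0]}
    - {"grip":1,"dp":[0.09,-0.17,0.18],"rotation":[0,0,0]}
    - {"grip":1,"dp":[0.09,-0.17,0.18],"rotation":[0,0,0]}

```text
t: 53.2
tool_pos: [0.4114, -0.1771, 0.184]
eef_rot: [[-0.01, -0.0, -1.0], [1.0, 0.0, -0.01], [0.001, -1.0, 0.0]]
ft_force: [0.3, -0.4, 0.9]
opening: 0.002
```

```bash
python3 -c "
from h import *
w=snap('wrist'); t=snap('top')
a=cv2.resize(t['image'][165:325,120:550],(800,298),interpolation=cv2.INTER_CUBIC)
cv2.imwrite('pics/final.png',np.vstack([a,cv2.resize(w['image'][210:440,20:630],(800,302))])[:,:,::-1])
"
```

```text
(no output)
```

View pics/final.png

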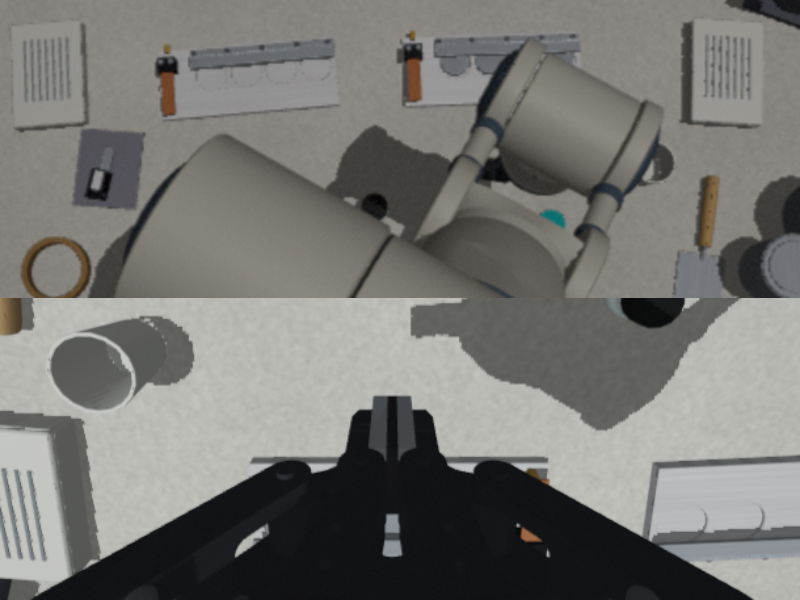

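The final picture shows the gauge on its mat, holder 1 empty, coupons in holder 2's nests (partly hidden by the arm), and the decoy still out. The third coupon also touched at 13.0 mm.

```bash
python3 -c "
from plant import ctrl
print(ctrl.get_state()['t'],ctrl.hand_in())"
```

```text
the job is handed in; nothing more can be done
53.3 None
```

The job is done and handed in at 53.3 s; no check failed or disagreed.

- **Finding the firm finger:** I pressed both fingers to their stops. The left one (holder 1) pushed back with about 1.5–2 N and the right one (holder 2) with about 6.5 N, so holder 2 is the firm one.
- **Gap gauge:** I slid the blade under the right finger until the shoulder stopped on the leaf's end (about 9 N). The gauge went back on its mat in its original place.
- **Coupons:** Three steel coupons were lying out. I laid each on the front of holder 2 and pushed it under the mask into the nests at y = +2, +52 and −98 mm. Touching each one's top afterwards gave 13.0 mm, which is fully home.
- **Final picture:** Holder 1 is empty and the gauge is on its mat. The covers, jar, tape, spatula, cup and turquoise disc look undisturbed.
- **Not fully seen:** The arm partly hid holder 2 in the last picture, so the seating of coupons 2 and 3 rests on the touch checks. The arm also hid the air cap, which I never went near after last seeing it in place.

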